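Bolt the fixture gate and set the telescoping hold-down

TASK

Clamp the block in the marking fixture ready for the laser: first push the gate's barrel bolt across until it is fully home in its keeper. Then twist the hold-down's black grip to release it, slide it down along its slope until its sprung foot is pressed about half-way in on the block, and twist the grip back until it is fully locked, so that the foot stays pressed when you let go. Leave the block where it lies in the corner of the stops.

Things in the scene. Friction and masses are not known exactly. Their poses are not given: they have to be found in the camera images.
- fixture: aluminium base plate 150 x 240 x 12 mm, screwed to the worktop. Origin: centre of its underside; x points away from the front (gate side to stop-bar side), y left along the gate, z up. The block lies on it in the corner of two cream stop bars. A grey gate bar (20 mm thick, 24 mm high, from 103 to 127 mm above the worktop) crosses it along y at x = -31 mm, from its hinge pillar at y = +102 mm to a free end at y = -82 mm. All offsets are in this frame
- gate (a joint): swing of the gate in rad; 0 is shut against its stop, grows as the free end swings towards the front (-x) of the fixture. A spring of about 0.5 N m holds it shut; it starts shut
- bolt (a joint): travel of the barrel bolt in m: 0 drawn back, 0.030 fully home against its stop. Grows as the bolt slides along the fixture's -y, away from the gate's hinge; about 2 N of friction, stays where it is left. The 9 mm bolt enters the keeper (14 mm wide opening, 24 mm deep) from about 0.012 on
- bolt_handle (a point): centre of the bolt's upright round black handle, 14 mm across and 36 mm tall (146 to 182 mm above the worktop); it moves with the bolt, in the slot of a 19 mm wide steel housing on top of the gate bar that reaches 144 mm above the worktop. It stands 84 mm or more to the right (-y) of the hold-down
- keeper (a point): centre of the opening of the steel keeper on top of the latch post, at fixture x = -31, y = -103, z = 136 mm. The keeper stands 151 mm above the worktop, its near face 12 mm from this point
- grip_centre (a point): centre of the hold-down's round black fluted grip, 36 mm across and 30 mm long (15 mm each way from this point). Its z axis is the hold-down's axis, pointing up out of the grip's free end: in the fixture's xz plane, 35 degrees from vertical, leaning to the front (-x). Take the grip end-on along this axis. An 18 mm steel tube runs from it down the axis through the fixed barrel
- twist_grip (a joint): twist of grip and tube about the hold-down axis in rad: 0 fully locked (stop), 1.22 fully released (stop). Grows counter-clockwise as seen from the grip's free end; about 0.1 N m. A white line on grip and tube meets a green dot on the barrel when locked, a red one when released. Below about 0.85 rad the ridges along the tube (4 mm pitch) stand between teeth in the barrel
- push_tube (a joint): slide of the hold-down in m: 0 fully up, 0.072 fully down; grows as grip, tube and foot move down the axis (opposite to grip_centre's z). Released it takes about 1.5 N and stays where left; locked it cannot move. It locks only at 0.0108 (where it is parked) and every 0.004 from there; twisted back in between, it draws itself up to 2 mm to the nearest step. The foot meets the block at about 0.054
- foot (a joint): how far the sprung foot is pushed into the tube, in m: 0 free, 0.010 bottomed. Spring of 1 N per mm, pushes the released hold-down back up. The foot is a black rubber ball, 16 mm across, at the lower end of the hold-down; its tip lies 165 mm down the axis from grip_centre
- block_centre (a point): centre of the loose white part on the fixture: a block 30 x 45 x 20 mm, its top 32 mm above the worktop, pushed into the corner of the stop bars (fixture x = 30, y = 40 mm). It is already in its right place

How it is judged:
On the way, in this order (a step that is already met when the one before it is completed fails the run):
1. the bolt is home in the keeper, with the gate shut (value of joint bolt above 0.026 m and value of joint gate below 0.03 rad), for 0.1 s.
2. the hold-down is twisted free (value of joint twist_grip above 0.9 rad), for 0.1 s.
3. the sprung foot is pressed on the block (value of joint foot above 0.003 m), for 0.1 s.
At the end, for the whole second after the job is handed in: bolt at least 26 mm of its 30 mm home and gate shut (below 0.03 rad); grip twisted back to within 0.2 rad of fully locked; foot resting on the block with over 1 N and pushed in by 3 to 8.5 mm of its 10 mm; block within 4 mm of where it lay (all of step 1 and value of joint twist_grip below 0.2 rad and value of joint foot between 0.003 and 0.0085 m and contact force between foot and block above 1 N and distance of block_centre from where it was at the start of the episode below 0.004 m); the robot touches nothing.
It also fails if it takes over 54 s, if anything falls off the work surface, if the arm or the gripper's body presses on something with over 40 N, if the wrist force passes 120 N, or if a joint passes its speed limit or range.

ROBOT

A 6-joint arm with a two-finger parallel gripper is mounted at the origin on a cart in front of the work surface, level with it; the furniture and walls round the work are solid. World frame = base frame: x ahead of the robot, y to its left, z up, the work surface at z = 0. Lengths are in m, angles in rad, forces in N, time in s.
With the tool pointing down it reaches from about 0.35 to 0.725 m from the base axis. Payload 6 kg.
Tool frame: the origin (TCP) lies at the very end of the fingers, on their centre line; the grasp point (between the pads) lies 19 mm behind it (grip_depth is the distance from the TCP to the grasp point, in m); z points along the fingers, y is the direction in which the jaws open and shut (so a half turn about z gives the same grasp; the last joint's range is limited). The gripper opens to 85 mm and grips with 20 to 120 N. Pads are 22 mm wide; open, the fingers measure 114 mm over their backs; the gripper's body (76 mm by 85 mm) begins 54 mm behind the grasp point. The pads swing forward as they close: fully open they stand 13 mm farther back than shut.
Start: joints at [1.562, 0.04, 0.085, 0, -1.615, -0.334], TCP at [0.202, 0.565, 0.231] pointing down, gripper open.
Joint ranges: [-2.56, 2.56], [-1.29, 2.01], [-1.08, 1.49], [-3.29, 1.98], [-2.81, -0.18], [-2.99, 2.99]. Speed limits (rad/s): [2.57, 2.57, 3.01, 3.14, 3.14, 3.14].

INTERFACE

Orientations are given as a unit quaternion [w, x, y, z].
In Python, from station import sense, snapshot, job_done, grip_depth gives the robot as it stands.
- The arm moves only by the tool move_arm, never from a script. Its argument "deltas" is a list of rows, each an object with "gripper": the finger opening in mm, from 0 to 85.4; "linear": the shift along the tool's x, y, z in mm, a list of three; "spin": the turn about the tool's z in degrees. In form: [{"gripper": gripper, "linear": [x, y, z], "spin": spin}, ...]. A call has 1 to 5 rows; each row shifts and turns the commanded pose from where the row before left it, along the tool's axes as they then stand; what a row does not reach is not made up. A row lasts 1/12 s, in which the tool goes at most 41.7 mm and 7.16 degrees, less where a joint would pass 70% of its speed; a pose out of reach is approached as far as the arm can. A call is refused whole if a number of a shift passes 41.7 or a number of a turn 7.16, either way. A call with a gripper value outside its range is refused whole. The fingers move at their own pace and stop on an object; "force" is the grip in N (left out, the last holds). Time passes only in rows, so rows that do not move let the fingers close. It gives the time, the measured TCP pose, the force and the opening at its end, in the units of the state.
- sense(): the state, without advancing time (a new reading comes with each control period).
- snapshot(name): name is "side" or "top" or "wrist"; returns a dict with "img" (384x512x3 uint8, blue, green, red), "fx", "fy", "cx", "cy" (pixels), "extrinsics" (4x4, takes a point from camera to world coordinates). Camera axes: x right, y down, z forward; pixel columns grow to the right and rows downward; lengths in m; the calibration is good to about 2 mm. A picture is of the moment at which its call begins. There is no depth.
- job_done(): hands the job in, once; it reports no verdict.
The state is a dict: "t": time; "joints": joint angles; "qd": joint speeds; "effort": joint torques, N m; "tcp_pos": TCP position; "tcp_rot": TCP orientation; "contact_force": force on the tool from outside, world axes, zero at the start; "ft_torque": the same for the moment, N m; "gripper_width": finger opening in m.
Only numpy, scipy, OpenCV 4.12 (cv2) and the standard library are available. Lean on these libraries where they do the work, as an engineer would, in place of code of your own. Each camera call takes 0.05 s, during which the arm holds its last target.

## Working session

There is one attempt and no reset: what is moved stays moved. The work goes in short steps, Python scripts to look and compute and a tool call to move; the robot and the scene stay as the last step left them, time stands still between calls to the robot, and variables do not carry over. Pictures are saved under pics/ and viewed, and the job is handed in when it is done.

Besides the shell and the picture viewer there is one more tool, called after "Call:" as name(argument=value, ...), one argument or row to a line, values as JSON. move_arm: Moves the arm, as the interface text tells. Its arguments: {"type":"object","properties":{"deltas":{"type":"array","items":{"type":"object","properties":{"gripper":{"type":"number"},"linear":{"type":"array","items":{"type":"number"}},"spin":{"type":"number"}}}},"force":{"type":"number"}},"required":["deltas"]}

```bash
ls; mkdir -p pics
python3 - <<'E'
from station import sense, snapshot, grip_depth
import cv2,numpy as np
print(grip_depth); print(sense())
for n in ["side","top","wrist"]:
    s=snapshot(n); cv2.imwrite(f"pics/{n}0.png",s["img"]); print(n,s["fx"],s["fy"],s["cx"],s["cy"]); print(np.round(s["extrinsics"],4).tolist())
    np.savez(f"pics/{n}0.npz",**s)
E
```

```text
pics
0.0187
{'t': 0.0, 'joints': array([ 1.56168674e+00,  4.08194355e-02,  8.38266955e-02, -4.58022450e-04,
       -1.61547764e+00, -3.33722885e-01]), 'qd': array([-6.91077627e-04,  4.18675717e-04,  1.09677157e-03, -8.83695347e-04,
        1.35499685e-05,  1.35625139e-03]), 'effort': array([-3.82943126e-04, -3.68209398e+01,  3.47422171e+01,  6.93269938e+00,
       -5.38303939e-03, -1.05038163e-05]), 'tcp_pos': array([0.20149487, 0.56482053, 0.23028438]), 'tcp_rot': array([ 8.62996616e-04,  9.85345518e-01, -1.70568045e-01, -9.05249864e-05]), 'contact_force': array([ 0.02014303, -0.29302743, -0.01535841]), 'ft_torque': array([-0.09780002,  0.00132338,  0.02394685]), 'gripper_width': 0.08508454436330258}
side 423.04899172669747 423.04899172669747 252.26584143658727 192.2993393438812
[[-0.9357, -0.2352, 0.2628, 0.3869], [-0.3526, 0.6034, -0.7152, 0.6818], [0.0096, -0.7619, -0.6476, 0.6956], [0.0, 0.0, 0.0, 1.0]]
top 435.490573962262 435.490573962262 254.36988447999158 190.9272610808055
[[0.0202, -0.9995, 0.0236, 0.5757], [-0.9997, -0.0199, 0.0108, 0.0903], [-0.0103, -0.0238, -0.9997, 0.9862], [0.0, 0.0, 0.0, 1.0]]
wrist 282.7693956593808 282.7693956593808 253.23635828022148 189.44006809816256
[[-0.3363, -0.8988, -0.2813, 0.2744], [-0.9418, 0.3216, 0.0981, 0.539], [0.0023, 0.2979, -0.9546, 0.3746], [0.0, 0.0, 0.0, 1.0]]
```

View pics/side0.png

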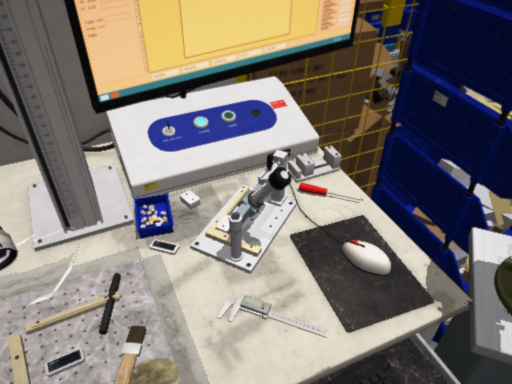

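View pics/top0.png

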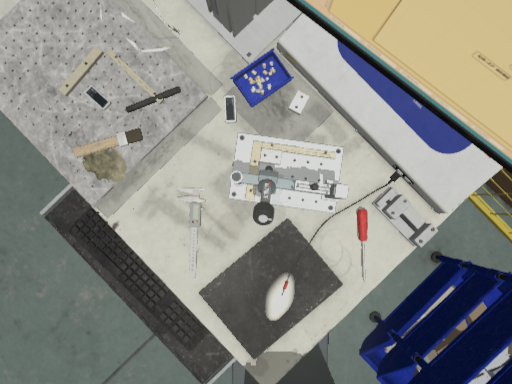

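View pics/wrist0.png

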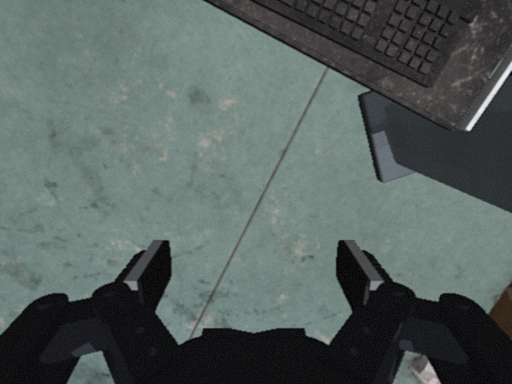

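Run:
```python
import cv2
a=cv2.imread("pics/top0.png")[120:240,215:365]
cv2.imwrite("pics/top0z.png",cv2.resize(a,None,fx=5,fy=5,interpolation=cv2.INTER_CUBIC))
a=cv2.imread("pics/side0.png")[140:280,185:345]
cv2.imwrite("pics/side0z.png",cv2.resize(a,None,fx=4.2,fy=4.2,interpolation=cv2.INTER_CUBIC))
```

```text
(no output)
```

View pics/top0z.png

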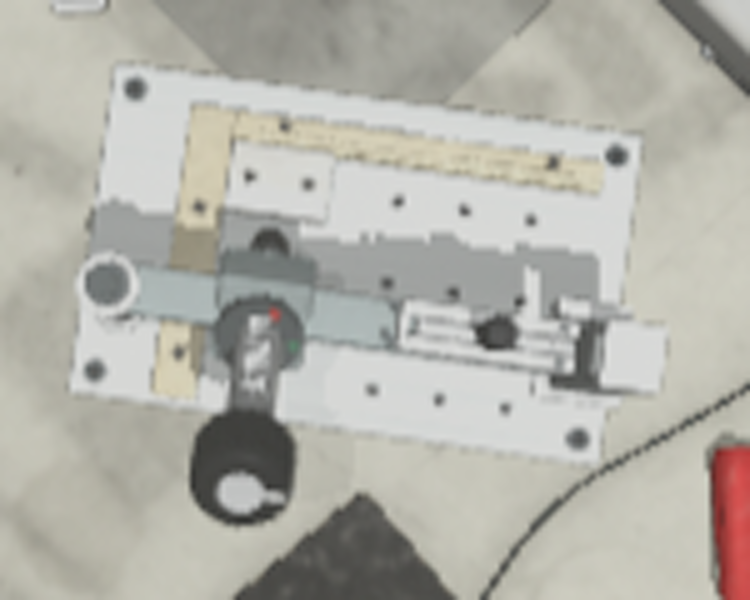

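View pics/side0z.png

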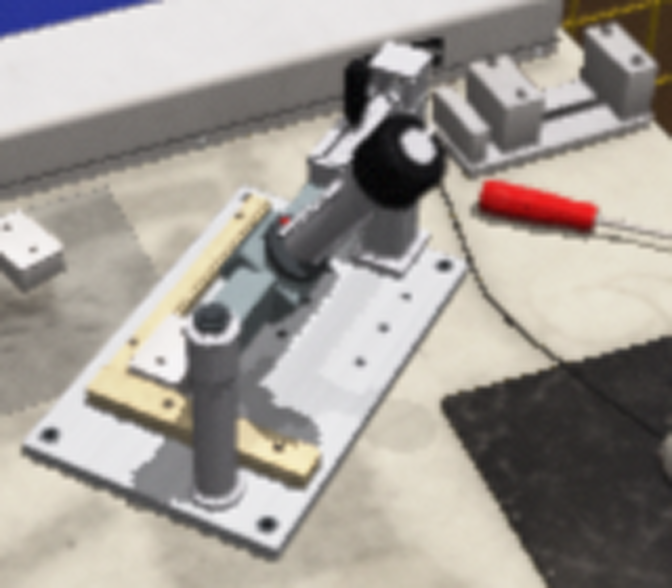

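```bash
cat > h.py <<'E'
import numpy as np,cv2
from scipy.spatial.transform import Rotation as R
def load(f): return dict(np.load(f))
def ray(s,u,v):
    d=np.array([(u-s["cx"])/s["fx"],(v-s["cy"])/s["fy"],1.]); E=s["extrinsics"]
    return E[:3,3],E[:3,:3]@d
def plane(s,u,v,z):
    o,d=ray(s,u,v); return o+d*(z-o[2])/d[2]
def tri(s1,p1,s2,p2):
    o1,d1=ray(s1,*p1);o2,d2=ray(s2,*p2)
    k=np.linalg.lstsq(np.c_[d1,-d2],o2-o1,rcond=None)[0]
    a,b=o1+k[0]*d1,o2+k[1]*d2
    return (a+b)/2,np.linalg.norm(a-b)
def proj(s,P):
    E=s["extrinsics"]; c=E[:3,:3].T@(np.asarray(P)-E[:3,3])
    return np.array([s["fx"]*c[0]/c[2]+s["cx"],s["fy"]*c[1]/c[2]+s["cy"]])
def rot(q): return R.from_quat(np.roll(q,-1))
E
python3 - <<'E'
from h import *
t=load("pics/top0.npz"); s=load("pics/side0.npz")
tz=lambda u,v:(u/5+215-.4,v/5+120-.4)   # zoom px->px (cv2.resize center conv)
sz=lambda u,v:(u/4.2+185-.38,v/4.2+140-.38)
def fit(Pt):
    pass
cs=[tz(*p) for p in [(115,65),(640,138),(598,460),(70,390)]]
W=np.array([plane(t,*p,0.012) for p in cs]); print(W.round(4))
c=W.mean(0); print("c",c)
yv=(W[0]-W[1]+W[3]-W[2]); xv=(W[0]+W[1]-W[2]-W[3])
print("dims",np.linalg.norm(yv)/2,np.linalg.norm(xv)/2)
print("yaw y",np.degrees(np.arctan2(-yv[0],yv[1])),"yaw x",np.degrees(np.arctan2(xv[1],xv[0])))
scr=np.array([plane(t,*tz(*p),0.012) for p in [(135,88),(616,155),(578,438),(94,370)]]); print("screws c",scr.mean(0))
yv=(scr[0]-scr[1]+scr[3]-scr[2]); print("yaw screws",np.degrees(np.arctan2(-yv[0],yv[1])))
# side corners
sc=[plane(s,*sz(*p),0.012) for p in [(22,450),(245,190),(466,262),(280,552)]]; print(np.array(sc).round(4))
print("side screws",np.array([plane(s,*sz(*p),0.012) for p in [(50,434),(267,524),(445,264)]]).round(4)); print(scr.round(4))
print("handle top plane",plane(t,*tz(497,333),0.182),plane(t,*tz(497,333),0.164))
E
```

```text
[[ 0.729   0.1412  0.012 ]
 [ 0.7006 -0.0946  0.012 ]
 [ 0.5562 -0.0781  0.012 ]
 [ 0.5826  0.1582  0.012 ]]
c [0.64208698 0.03164849 0.012     ]
dims 0.23767203581398108 0.14633119475255865
yaw y -6.633905623373589 yaw x -6.583802752543382
screws c [0.64227928 0.03162566 0.012     ]
yaw screws -6.864004222652899
[[ 0.726   0.1461  0.012 ]
 [ 0.6968 -0.0919  0.012 ]
 [ 0.5533 -0.0773  0.012 ]
 [ 0.5785  0.1605  0.012 ]]
side screws [[ 0.7175  0.1308  0.012 ]
 [ 0.5907  0.1464  0.012 ]
 [ 0.5642 -0.0712  0.012 ]]
[[ 0.7188  0.132   0.012 ]
 [ 0.6927 -0.084   0.012 ]
 [ 0.5658 -0.0691  0.012 ]
 [ 0.5918  0.1477  0.012 ]]
handle top plane [ 0.60563607 -0.01081255  0.182     ] [ 0.6063054  -0.01307651  0.164     ]
```

```bash
cat >> h.py <<'E'
FC=np.array([0.6414,0.0317,0.]); YAW=np.radians(-6.7)
RF=R.from_euler('z',YAW).as_matrix()
def f2w(p): return FC+RF@np.asarray(p)
def w2f(p): return RF.T@(np.asarray(p)-FC)
AX=np.array([-np.sin(np.radians(35)),0,np.cos(np.radians(35))])
E
python3 - <<'E'
from h import *
t=load("pics/top0.npz"); s=load("pics/side0.npz")
def zoom(im,x0,y0,w,h,k,name):
    cv2.imwrite(name,cv2.resize(im[y0:y0+h,x0:x0+w],None,fx=k,fy=k,interpolation=cv2.INTER_LANCZOS4))
zoom(t["img"],245,170,90,60,8,"pics/tA.png"); zoom(s["img"],240,145,70,60,9,"pics/sA.png")
# grip prediction with x,y free: z=.204 ; axis y from top
for n,v in (("top",t),("side",s)):
    m=(v["img"].max(2)<70).astype(np.uint8)
    k,l,st,c=cv2.connectedComponentsWithStats(m)
    for i in range(1,k):
        if st[i,4]>8 and 225<c[i,0]<345 and 140<c[i,1]<240: print(n,st[i],c[i])
E
```

```text
top [311 185   3   5   9] [311.66666667 186.77777778]
top [253 202  20  23 242] [262.74380165 211.26446281]
side [332 142   8   8  37] [336.45945946 145.21621622]
side [283 149   8   3  14] [287.14285714 150.        ]
side [266 153   9  17  87] [269.57471264 160.62068966]
side [324 156   4   5   9] [325.33333333 158.        ]
side [269 167  22  24 317] [278.25867508 179.56466877]
side [248 196  15  12  75] [255.01333333 202.84      ]
side [244 210  11   9  41] [249.24390244 213.46341463]
side [232 215   6   4  12] [234.58333333 216.58333333]
```

View pics/tA.png

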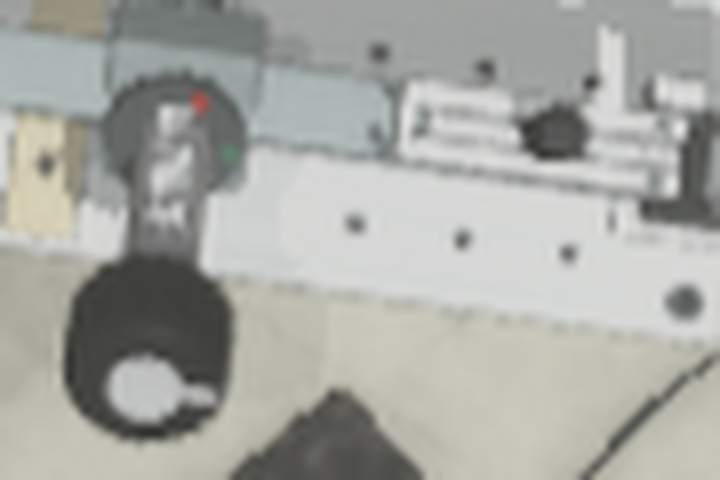

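View pics/sA.png

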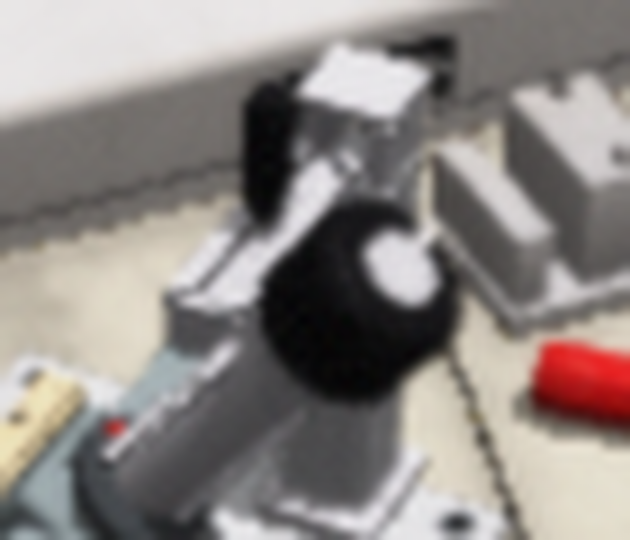

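Run:
```python
from h import *
t=load("pics/top0.npz"); s=load("pics/side0.npz")
h=lambda x:(np.array(x))
T=lambda u,v:(u/8+245-.44,v/8+170-.44); S=lambda u,v:(u/9+240-.44,v/9+145-.44)
P,e=tri(t,T(145,388),s,S(403,265)); print("grip end",P,e,w2f(P)); G=P-0.015*(RF@AX); print("grip c",G,w2f(G))
P,e=tri(t,T(557,133),s,S(270,150)); print("handle",P,e,w2f(P))
for p in [(-31,-55,.182),(-31,-55,.146)]: pass
# predicted keeper top centre and pillar top for check
for f in ([-.031,-.103,.151],[-.031,.102,.127],[-.031,-.082,.127]): print(f,proj(t,f2w(f)).round(1),proj(s,f2w(f)).round(1))
Hf=[-.031,w2f(P)[1],.182]; Hb=[-.031,w2f(P)[1],.146]
print(proj(t,f2w(Hf)),proj(s,f2w(Hf)),proj(s,f2w(Hb)), T(557,133),S(272,88),S(265,220))
print("grip f axis check",[ (w2f(G)+np.array([0.015*np.sin(.611),0,0])) ])
```

```text
grip end [0.54544673 0.08275085 0.21651163] 0.001789481980596818 [-0.10125412  0.03950726  0.21651163]
grip c [0.55399162 0.08174705 0.20422435] [-0.09265047  0.03950726  0.20422435]
handle [ 0.60535343 -0.01373298  0.16401572] 0.002068593874487067 [-0.0304997  -0.04932828  0.16401572]
[-0.031, -0.103, 0.151] [341.3 191. ] [279.5 153.4]
[-0.031, 0.102, 0.127] [235.9 177.2] [234.9 217.5]
[-0.031, -0.082, 0.127] [328.4 189.9] [275.  167.1]
[315.54600856 186.65292898] [269.5916918  154.33268686] [268.98703152 168.04818288] (314.185, 186.185) (269.78222222222223, 154.33777777777777) (269.00444444444446, 169.00444444444446)
grip f axis check [array([-0.08404517,  0.03950726,  0.20422435])]
```

```bash
cat > go.py <<'E'
from h import *
from station import sense
import sys
def plan(target_f, ang_f=0.):
    """target TCP in fixture frame, ang_f: desired CCW(from above) angle of tool y axis relative fixture y (mod 180)"""
    st=sense(); M=rot(st["tcp_rot"]).as_matrix()
    cur=np.degrees(np.arctan2(M[1,1],M[0,1])); want=90+np.degrees(YAW)+ang_f
    d=(want-cur+90)%180-90
    D=M.T@(f2w(target_f)-st["tcp_pos"])
    print("t",round(st["t"],2),"tcp_f(mm)",(w2f(st["tcp_pos"])*1e3).round(1),"toolang_f",round((cur-90-np.degrees(YAW)+90)%180-90,2),
      "| shift now-tool axes mm",(D*1e3).round(1),"spin",round(-d,1),"| F",(RF.T@st["contact_force"]).round(1),"w",round(st["gripper_width"]*1e3,1),"q6",round(st["joints"][5],2))
    return st,M
if __name__=="__main__":
    a=[float(x) for x in sys.argv[1:]]
    plan(np.array(a[:3])/1e3,a[3] if len(a)>3 else 0)
E
python3 go.py -31 -49 235; python3 -c "
from go import *
st,M=plan(np.array([-.031,-.049,.235]));print(M.round(3))"
```

```text
t 0.15 tcp_f(mm) [-499.   478.2  230.5] toolang_f -12.94 | shift now-tool axes mm [574.2 409.   -3.9] spin -12.9 | F [0.3 0.9 0.8] w 85.5 q6 -0.33
t 0.15 tcp_f(mm) [-499.   478.2  230.5] toolang_f -12.94 | shift now-tool axes mm [574.2 409.   -3.9] spin -12.9 | F [0.3 0.9 0.8] w 85.5 q6 -0.33
[[ 0.942 -0.336 -0.   ]
 [-0.336 -0.942 -0.001]
 [ 0.     0.001 -1.   ]]
```

Call:
move_arm(
  deltas=[
    {"gripper":45,"linear":[0,0,-15],"spin":-6.4},
    {"gripper":45,"linear":[0,0,-15],"spin":-6.5},
    {"gripper":45,"linear":[24,27,-5],"spin":0},
    {"gripper":45,"linear":[24,27,0],"spin":0},
    {"gripper":45,"linear":[24,27,0],"spin":0},
  ],
)

```text
t: 0.57
tcp_pos: [0.2639, 0.4753, 0.2661]
tcp_rot: [0.0, 0.998, -0.058, -0.0]
contact_force: [0.6, 0.2, 1.2]
gripper_width: 0.0448
```

```bash
python3 go.py -31 -49 260
```

```text
t 0.57 tcp_f(mm) [-426.7  396.6  266.1] toolang_f 0.03 | shift now-tool axes mm [395.4 445.8   6.3] spin 0.0 | F [0.5 0.2 1.2] w 44.8 q6 0.02
```

Call:
move_arm(
  deltas=[
    {"gripper":45,"linear":[26,29,0],"spin":0},
    {"gripper":45,"linear":[26,29,0],"spin":0},
    {"gripper":45,"linear":[26,29,0],"spin":0},
    {"gripper":45,"linear":[26,29,0],"spin":0},
    {"gripper":45,"linear":[26,29,0],"spin":0},
  ],
)

```text
t: 0.98
tcp_pos: [0.3763, 0.3152, 0.2663]
tcp_rot: [-0.0, 0.998, -0.059, -0.0]
contact_force: [1.6, 0.1, 0.8]
gripper_width: 0.045
```

Call:
move_arm(
  deltas=[
    {"gripper":45,"linear":[26,29,0],"spin":0},
    {"gripper":45,"linear":[26,29,0],"spin":0},
    {"gripper":45,"linear":[26,29,0],"spin":0},
    {"gripper":45,"linear":[26,29,0],"spin":0},
    {"gripper":45,"linear":[26,29,0],"spin":0},
  ],
)

```text
t: 1.4
tcp_pos: [0.4884, 0.1559, 0.2663]
tcp_rot: [-0.0, 0.998, -0.059, 0.0]
contact_force: [0.4, -0.1, 1.4]
gripper_width: 0.0447
```

```bash
python3 go.py -31 -49 260
```

```text
t 1.4 tcp_f(mm) [-166.4  105.5  266.3] toolang_f -0.03 | shift now-tool axes mm [135.5 154.4   6.3] spin -0.0 | F [ 0.4 -0.   1.4] w 44.7 q6 0.75
```

Call:
move_arm(
  deltas=[
    {"gripper":45,"linear":[27,31,0],"spin":0},
    {"gripper":45,"linear":[27,31,0],"spin":0},
    {"gripper":45,"linear":[27,31,0],"spin":0},
    {"gripper":45,"linear":[27,31,0],"spin":0},
    {"gripper":45,"linear":[25,29,0],"spin":0},
  ],
)

```text
t: 1.82
tcp_pos: [0.6027, -0.0121, 0.2659]
tcp_rot: [0.0, 0.998, -0.059, -0.0]
contact_force: [-0.8, 1.8, 0.8]
gripper_width: 0.0451
```

```bash
python3 go.py -31 -49 158
python3 - <<'E'
from h import *
from station import snapshot
for n in ("wrist","top"):
    s=snapshot(n); np.savez(f"pics/{n}1.npz",**s); cv2.imwrite(f"pics/{n}1.png",s["img"])
E
```

```text
t 1.82 tcp_f(mm) [-33.3 -48.  265.9] toolang_f -0.07 | shift now-tool axes mm [  2.4   1.  107.9] spin -0.1 | F [-1.   1.7  0.8] w 45.1 q6 1.14
```

View pics/wrist1.png

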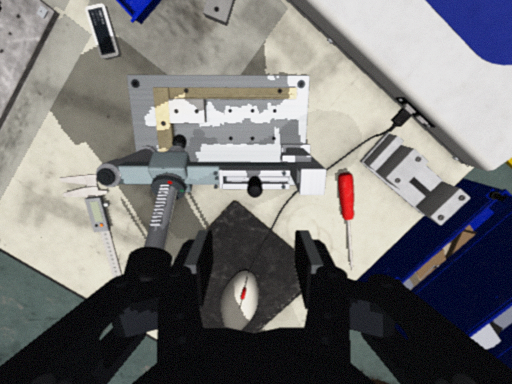

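Run:
```python
from h import *
s=load("pics/wrist1.npz")
for z in(.146,.182): print(proj(s,f2w([-.031,-.0493,z])))
m=(s["img"].max(2)<45).astype(np.uint8)
k,l,st,c=cv2.connectedComponentsWithStats(m)
for i in range(1,k):
    if st[i,4]>8 and 235<c[i,0]<275 and 170<c[i,1]<200: print(st[i],c[i])
for f in ([.075,.12,.012],[.075,-.12,.012],[-.0926,.0395,.204]): print(proj(s,f2w(f)))
```

```text
[254.07261005 181.96871593]
[254.21335342 193.55765052]
[248 176  14  21 209] [254.24880383 186.43062201]
[124.55179491  76.39502011]
[307.63019498  76.14942655]
[148.59674206 271.57180592]
```

Call:
move_arm(
  deltas=[
    {"gripper":45,"linear":[0,1,25],"spin":0},
    {"gripper":45,"linear":[1,0,25],"spin":0},
    {"gripper":45,"linear":[0,0,18],"spin":0},
    {"gripper":45,"linear":[0,0,0],"spin":0},
  ],
)

```text
t: 2.25
tcp_pos: [0.6008, -0.0106, 0.193]
tcp_rot: [0.0, 0.998, -0.059, -0.004]
contact_force: [-1.1, -0.5, -1.0]
gripper_width: 0.0447
```

```bash
python3 go.py -31 -49 158
python3 - <<'E'
from h import *
from station import snapshot
for n in ("wrist","side"):
    s=snapshot(n); np.savez(f"pics/{n}2.npz",**s); cv2.imwrite(f"pics/{n}2.png",s["img"])
E
```

```text
t 2.25 tcp_f(mm) [-35.4 -46.8 193. ] toolang_f -0.04 | shift now-tool axes mm [ 4.7  2.2 34.9] spin -0.0 | F [-1.1 -0.6 -1. ] w 44.7 q6 1.14
```

View pics/wrist2.png

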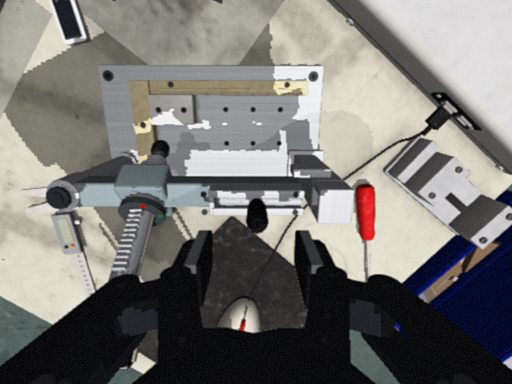

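View pics/side2.png

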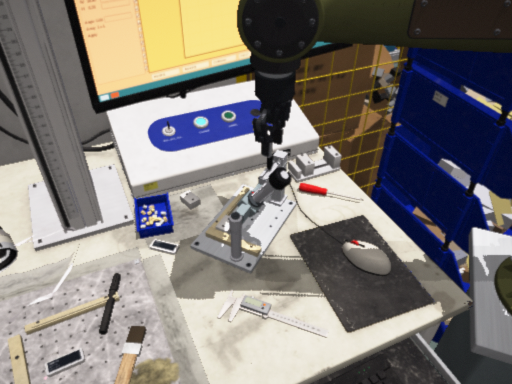

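Call:
move_arm(
  deltas=[
    {"gripper":45,"linear":[4,2,10],"spin":0},
    {"gripper":45,"linear":[0,0,12],"spin":0},
    {"gripper":45,"linear":[0,0,10],"spin":0},
    {"gripper":45,"linear":[0,0,0],"spin":0},
  ],
)

```text
t: 2.68
tcp_pos: [0.6054, -0.0133, 0.1631]
tcp_rot: [0.0, 0.998, -0.059, -0.002]
contact_force: [0.7, 0.2, -1.2]
gripper_width: 0.045
```

```bash
python3 go.py -31 -49 158
python3 - <<'E'
from h import *
from station import snapshot
for n in ("wrist",):
    s=snapshot(n); np.savez(f"pics/{n}3.npz",**s); cv2.imwrite(f"pics/{n}3.png",s["img"])
E
```

```text
t 2.68 tcp_f(mm) [-30.5 -48.9 163.1] toolang_f -0.05 | shift now-tool axes mm [-0.5  0.1  5.1] spin -0.0 | F [ 0.7  0.3 -1.2] w 45.0 q6 1.15
```

View pics/wrist3.png

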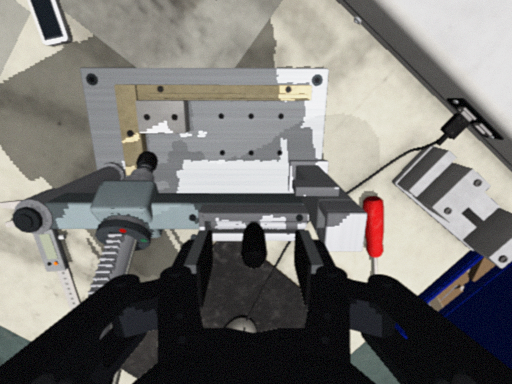

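Call:
move_arm(
  deltas=[
    {"gripper":45,"linear":[0,0,4],"spin":0},
    {"gripper":10,"linear":[0,0,0],"spin":0},
    {"gripper":10,"linear":[0,0,0],"spin":0},
    {"gripper":10,"linear":[0,0,0],"spin":0},
    {"gripper":10,"linear":[0,0,0],"spin":0},
  ],
  force=20,
)

```text
t: 3.15
tcp_pos: [0.6067, -0.0135, 0.1628]
tcp_rot: [0.0, 0.998, -0.059, 0.0]
contact_force: [-0.4, -0.1, -0.3]
gripper_width: 0.0125
```

```bash
python3 go.py -31 -79 158
```

```text
t 3.15 tcp_f(mm) [-29.2 -49.  162.8] toolang_f -0.04 | shift now-tool axes mm [-1.8 30.   4.8] spin -0.0 | F [-0.4 -0.2 -0.3] w 12.5 q6 1.15
```

Call:
move_arm(
  deltas=[
    {"gripper":10,"linear":[0,5,0],"spin":0},
    {"gripper":10,"linear":[0,6,0],"spin":0},
    {"gripper":10,"linear":[0,6,0],"spin":0},
    {"gripper":10,"linear":[0,6,0],"spin":0},
  ],
)

```text
t: 3.48
tcp_pos: [0.6039, -0.0368, 0.1628]
tcp_rot: [-0.0, 0.998, -0.059, 0.0]
contact_force: [-1.2, 2.0, 3.0]
gripper_width: 0.0125
```

```bash
python3 go.py -31 -79 158;  python3 - <<'E'
from h import *
from station import snapshot
for n in ("wrist",):
    s=snapshot(n); np.savez(f"pics/{n}4.npz",**s); cv2.imwrite(f"pics/{n}4.png",s["img"])
E
```

```text
t 3.48 tcp_f(mm) [-29.2 -72.4 162.8] toolang_f -0.04 | shift now-tool axes mm [-1.8  6.6  4.8] spin -0.0 | F [-1.4  1.8  3. ] w 12.5 q6 1.18
```

View pics/wrist4.png

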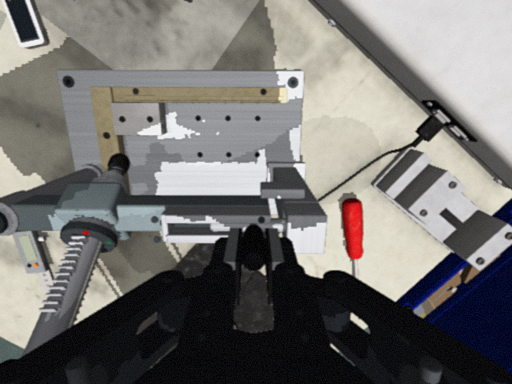

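Call:
move_arm(
  deltas=[
    {"gripper":10,"linear":[0,3,0],"spin":0},
    {"gripper":10,"linear":[0,2,0],"spin":0},
    {"gripper":10,"linear":[0,0,0],"spin":0},
  ],
)

```text
t: 3.78
tcp_pos: [0.6037, -0.0399, 0.1627]
tcp_rot: [-0.002, 0.998, -0.058, 0.001]
contact_force: [0.3, 6.7, 3.1]
gripper_width: 0.0128
```

```bash
python3 go.py -31 -79 158
```

```text
t 3.78 tcp_f(mm) [-29.1 -75.5 162.7] toolang_f 0.0 | shift now-tool axes mm [-1.9  3.5  4.7] spin 0.0 | F [-0.5  6.7  3.1] w 12.8 q6 1.19
```

Call:
move_arm(
  deltas=[
    {"gripper":10,"linear":[0,1,0],"spin":0},
    {"gripper":10,"linear":[0,0,0],"spin":0},
  ],
)

```text
t: 3.95
tcp_pos: [0.6037, -0.04, 0.1628]
tcp_rot: [-0.002, 0.998, -0.058, 0.001]
contact_force: [-0.3, 10.4, 3.8]
gripper_width: 0.0126
```

```bash
python3 go.py -31 -79 158
```

```text
t 3.95 tcp_f(mm) [-29.1 -75.6 162.8] toolang_f 0.05 | shift now-tool axes mm [-1.9  3.4  4.7] spin 0.0 | F [-1.5 10.3  3.8] w 12.6 q6 1.19
```

Call:
move_arm(
  deltas=[
    {"gripper":10,"linear":[0,2,0],"spin":0},
    {"gripper":10,"linear":[0,0,0],"spin":0},
  ],
)

```text
t: 4.12
tcp_pos: [0.6038, -0.0403, 0.1627]
tcp_rot: [-0.003, 0.998, -0.057, 0.001]
contact_force: [-0.5, 16.0, 4.7]
gripper_width: 0.0126
```

```bash
python3 go.py -31 -79 158;  python3 - <<'E'
from h import *
from station import snapshot
for n in ("wrist","side","top"):
    s=snapshot(n); np.savez(f"pics/{n}5.npz",**s); cv2.imwrite(f"pics/{n}5.png",s["img"])
    if n!="wrist":
        u,v=proj(s,f2w([-.031,-.08,.15])).astype(int); cv2.imwrite(f"pics/{n}5.png",cv2.resize(s["img"][v-35:v+35,u-45:u+45],None,fx=8,fy=8,interpolation=cv2.INTER_CUBIC))
E
```

```text
t 4.12 tcp_f(mm) [-29.  -75.9 162.7] toolang_f 0.11 | shift now-tool axes mm [-2.   3.2  4.7] spin 0.1 | F [-2.3 15.9  4.7] w 12.6 q6 1.2
```

View pics/side5.png

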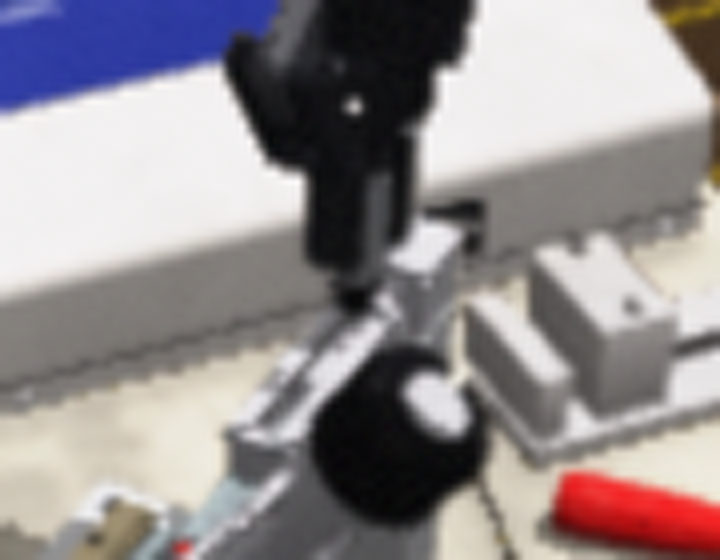

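View pics/wrist5.png

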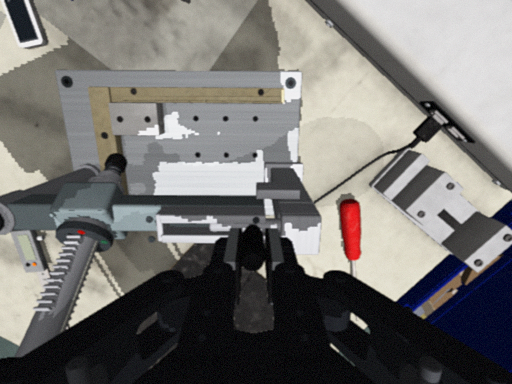

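Call:
move_arm(
  deltas=[
    {"gripper":45,"linear":[0,0,0],"spin":0},
    {"gripper":45,"linear":[0,0,0],"spin":0},
    {"gripper":45,"linear":[0,0,-20],"spin":0},
    {"gripper":45,"linear":[0,0,-25],"spin":0},
    {"gripper":45,"linear":[-30,-10,-25],"spin":0},
  ],
)

```text
t: 4.68
tcp_pos: [0.575, -0.0328, 0.229]
tcp_rot: [0.002, 0.998, -0.06, -0.004]
contact_force: [-0.9, 2.1, -0.6]
gripper_width: 0.0451
```

Call:
move_arm(
  deltas=[
    {"gripper":60,"linear":[-30,-30,0],"spin":0},
    {"gripper":60,"linear":[-30,-30,0],"spin":0},
    {"gripper":60,"linear":[0,0,0],"spin":0},
  ],
)

```text
t: 4.93
tcp_pos: [0.5202, 0.0376, 0.2331]
tcp_rot: [-0.001, 0.998, -0.057, 0.001]
contact_force: [0.9, -1.0, -0.7]
gripper_width: 0.0602
```

```bash
python3 go.py -93 39.5 185;  python3 - <<'E'
from h import *
from station import snapshot
for n in ("wrist","side","top"):
    s=snapshot(n); np.savez(f"pics/{n}6.npz",**s); cv2.imwrite(f"pics/{n}6.png",s["img"])
    if 1:
        u,v=proj(s,f2w([-.031,-.075,.15])).astype(int); k=8 if n!="wrist" else 5; w,h=(40,33) if n!="wrist" else (70,55)
        cv2.imwrite(f"pics/{n}6z.png",cv2.resize(s["img"][max(v-h,0):v+h,max(0,u-w):u+w],None,fx=k,fy=k,interpolation=cv2.INTER_CUBIC))
        print(n,u-w,v-h)
E
```

```text
t 4.93 tcp_f(mm) [-121.1   -8.3  233.1] toolang_f 0.15 | shift now-tool axes mm [ 28.1 -47.6  48.2] spin 0.1 | F [ 1.  -0.8 -0.7] w 60.2 q6 1.0
wrist 271 28
side 234 127
top 286 156
```

View pics/wrist6z.png

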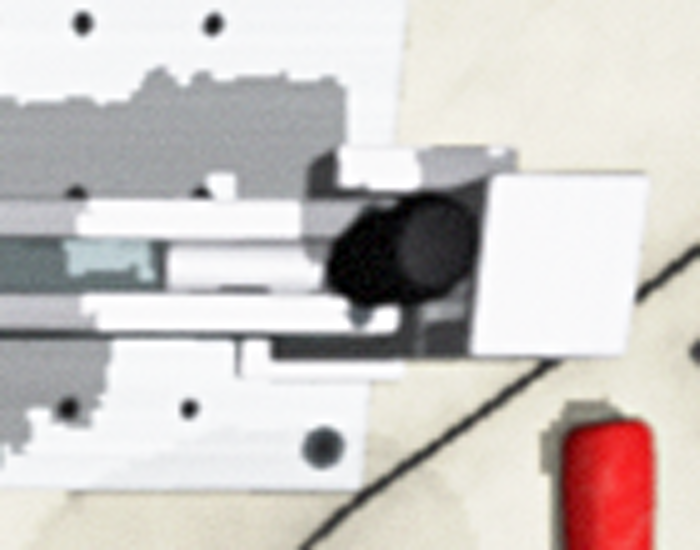

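View pics/top6z.png

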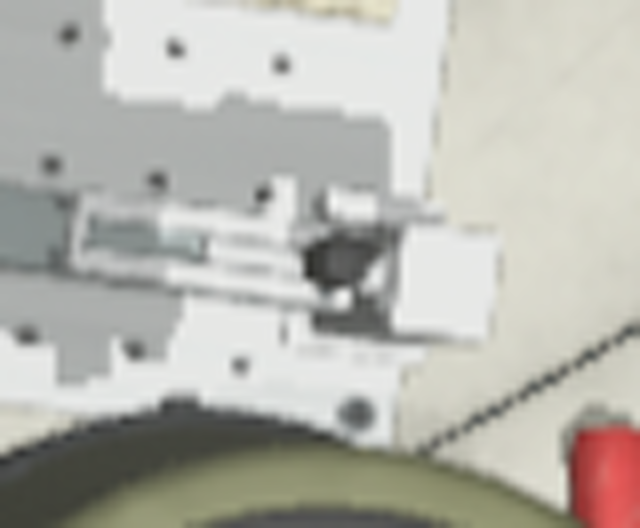

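View pics/side6z.png

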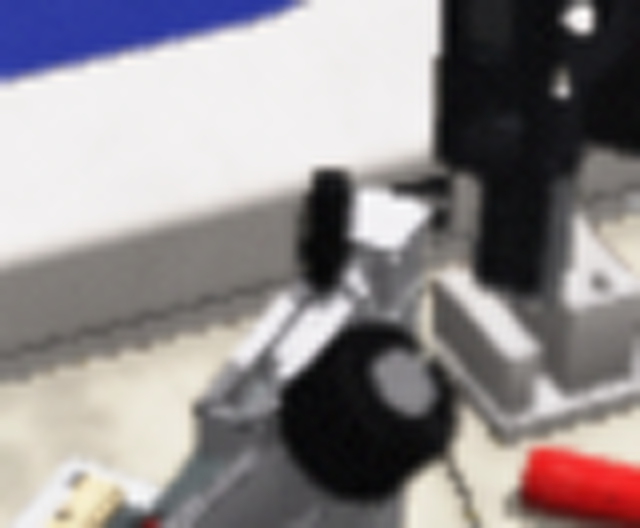

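Run:
```python
from h import *
s=load("pics/wrist6.npz");t=load("pics/top6.npz");sd=load("pics/side6.npz");
u=lambda a,b,k,x,y:((a+.5)/k-.5+x,(b+.5)/k-.5+y)
print("wrist top face",w2f(plane(s,*u(437,243,5,271,28),.182)))
print("side",[w2f(plane(sd,*u(a,b,8,234,127),z)) for a,b,z in((331,178,.182),(318,290,.146))])
print("side start",[w2f(plane(load("pics/side0.npz"),*u(a,b,9,240,145),z)) for a,b,z in((272,92,.182),(264,222,.146))])
# keeper corners
print("keeper top corners wrist",[w2f(plane(s,*u(a,b,5,271,28),.151)).round(4) for a,b in((490,175),(648,175),(630,357),(472,355))])
for n in("top0","top6"):
    v=load(f"pics/{n}.npz")
    g=v["img"].max(2); l=(g[176:200,305:340]<95).astype(np.uint8)
    k,_,st,c=cv2.connectedComponentsWithStats(l)
    for i in range(1,k): 
        if st[i,4]>5: p=c[i]+[305,176]; print(n,st[i],p,w2f(plane(v,*p,.17)))
```

```text
wrist top face [-0.02827442 -0.07578225  0.182     ]
side [array([-0.03228644, -0.0730804 ,  0.182     ]), array([-0.0311471 , -0.07089388,  0.146     ])]
side start [array([-0.03203903, -0.04805891,  0.182     ]), array([-0.03261877, -0.04546622,  0.146     ])]
keeper top corners wrist [array([-0.0165, -0.0932,  0.151 ]), array([-0.0164, -0.1164,  0.151 ]), array([-0.0419, -0.1177,  0.151 ]), array([-0.0417, -0.0936,  0.151 ])]
top0 [ 5  7  8  7 40] [313.75 186.3 ] [-0.03018988 -0.04740361  0.17      ]
top0 [20  8  9 13 46] [330.39130435 191.80434783] [-0.03616375 -0.07958784  0.17      ]
top6 [19  9  9  7 43] [327.60465116 188.04651163] [-0.0299007  -0.07349677  0.17      ]
```

Call:
move_arm(
  deltas=[
    {"gripper":65,"linear":[7,-12,-12],"spin":0},
    {"gripper":65,"linear":[7,-18,0],"spin":0},
    {"gripper":65,"linear":[14,-18,0],"spin":0},
    {"gripper":65,"linear":[0,0,0],"spin":7},
    {"gripper":65,"linear":[0,0,0],"spin":7},
  ],
)

```text
t: 5.5
tcp_pos: [0.5571, 0.0782, 0.2425]
tcp_rot: [0.001, 0.983, -0.183, -0.001]
contact_force: [1.2, -0.3, 0.7]
gripper_width: 0.0649
```

Call:
move_arm(
  deltas=[
    {"gripper":65,"linear":[0,0,0],"spin":7},
    {"gripper":65,"linear":[0,0,0],"spin":4},
    {"gripper":65,"linear":[0,0,0],"spin":0},
  ],
)

```text
t: 5.75
tcp_pos: [0.5568, 0.0776, 0.2433]
tcp_rot: [0.001, 0.961, -0.276, -0.001]
contact_force: [0.4, -0.1, 0.3]
gripper_width: 0.0651
```

```bash
python3 go.py -93 39.5 186 -25;  python3 - <<'E'
from h import *
from station import snapshot
for n in ("wrist","top"):
    s=snapshot(n); np.savez(f"pics/{n}7.npz",**s); cv2.imwrite(f"pics/{n}7.png",s["img"])
E
```

```text
t 5.75 tcp_f(mm) [-89.4  35.7 243.3] toolang_f -25.31 | shift now-tool axes mm [-4.8 -2.  57.3] spin -0.3 | F [ 0.4 -0.   0.3] w 65.1 q6 0.52
```

View pics/wrist7.png

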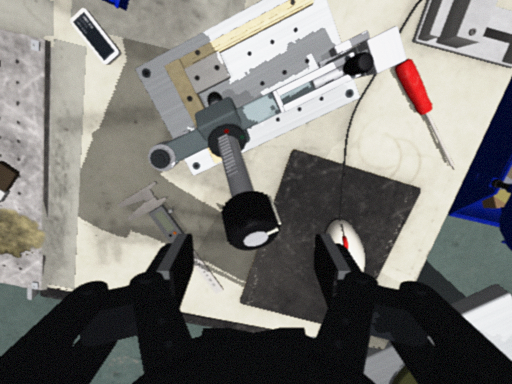

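Run:
```python
from h import *
s=load("pics/wrist7.npz")
ge=np.array([-.1013,.0395,.2165])
print(proj(s,f2w(ge)), w2f(plane(s,257,239,.2165)))
```

```text
[255.78194841 240.95600728] [-0.10033161  0.03814252  0.2165    ]
```

Call:
move_arm(
  deltas=[
    {"gripper":65,"linear":[-4,-2,12],"spin":0},
    {"gripper":65,"linear":[0,0,15],"spin":0},
    {"gripper":65,"linear":[0,0,15],"spin":0},
    {"gripper":65,"linear":[0,0,15],"spin":0},
    {"gripper":65,"linear":[0,0,0],"spin":0},
  ],
)

```text
t: 6.27
tcp_pos: [0.5526, 0.0821, 0.1835]
tcp_rot: [0.002, 0.962, -0.273, -0.002]
contact_force: [0.2, 0.1, -1.3]
gripper_width: 0.0649
```

```bash
python3 go.py -93 39.5 186 -25
```

```text
t 6.27 tcp_f(mm) [-94.1  39.7 183.5] toolang_f -24.97 | shift now-tool axes mm [ 1.1 -0.3 -2.5] spin 0.0 | F [ 0.2  0.1 -1.3] w 64.9 q6 0.51
```

Position good; close gently.

Call:
move_arm(
  deltas=[
    {"gripper":25,"linear":[1,0,0],"spin":0},
    {"gripper":25,"linear":[0,0,0],"spin":0},
    {"gripper":25,"linear":[0,0,0],"spin":0},
    {"gripper":25,"linear":[0,0,0],"spin":0},
    {"gripper":25,"linear":[0,0,0],"spin":0},
  ],
  force=30,
)

```text
t: 6.68
tcp_pos: [0.5551, 0.0824, 0.1885]
tcp_rot: [-0.0, 0.962, -0.273, 0.001]
contact_force: [0.1, 0.4, 1.2]
gripper_width: 0.0373
```

```bash
python3 go.py -93 39.5 186 25
```

```text
t 6.68 tcp_f(mm) [-91.6  40.3 188.5] toolang_f -25.03 | shift now-tool axes mm [-0.9  1.3  2.5] spin -50.0 | F [0.  0.4 1.2] w 37.3 q6 0.51
```

Call:
move_arm(
  deltas=[
    {"gripper":25,"linear":[0,0,0],"spin":-6},
    {"gripper":25,"linear":[0,0,0],"spin":-6},
    {"gripper":25,"linear":[0,0,0],"spin":-6},
    {"gripper":25,"linear":[0,0,0],"spin":-6},
  ],
)

```text
t: 7.02
tcp_pos: [0.5546, 0.0813, 0.1881]
tcp_rot: [0.001, 0.998, -0.065, 0.0]
contact_force: [-1.6, -4.5, 1.8]
gripper_width: 0.0348
```

```bash
python3 go.py -93 39.5 186 25;  python3 - <<'E'
from h import *
from station import snapshot,sense
print(sense()["ft_torque"])
for n in ("wrist",):
    s=snapshot(n); np.savez(f"pics/{n}8.npz",**s); cv2.imwrite(f"pics/{n}8.png",s["img"])
E
```

```text
t 7.02 tcp_f(mm) [-92.   39.2 188.1] toolang_f -0.8 | shift now-tool axes mm [-1.  -0.3  2.1] spin -25.8 | F [-1.1 -4.7  1.8] w 34.8 q6 0.94
[-1.76182568  0.23066453 -0.41544094]
```

View pics/wrist8.png

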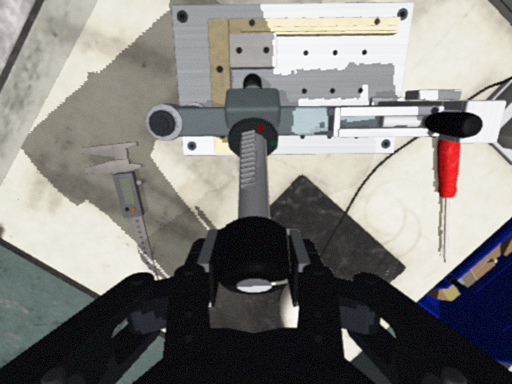

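Call:
move_arm(
  deltas=[
    {"gripper":25,"linear":[0,0,0],"spin":-6},
    {"gripper":25,"linear":[0,0,0],"spin":-6},
    {"gripper":25,"linear":[0,0,0],"spin":-6},
    {"gripper":25,"linear":[0,0,0],"spin":-6},
  ],
)

```text
t: 7.4
tcp_pos: [0.554, 0.0768, 0.1899]
tcp_rot: [0.005, 0.99, 0.14, -0.001]
contact_force: [-8.8, -12.5, 11.6]
gripper_width: 0.0349
```

```bash
python3 go.py -93 39.5 186 25;  python3 - <<'E'
from h import *
from station import snapshot,sense
print(sense()["ft_torque"])
for n in ("wrist",):
    s=snapshot(n); np.savez(f"pics/{n}9.npz",**s); cv2.imwrite(f"pics/{n}9.png",s["img"])
E
```

```text
t 7.4 tcp_f(mm) [-92.1  34.6 189.9] toolang_f 22.81 | shift now-tool axes mm [ 1.1 -4.9  3.8] spin -2.2 | F [ -7.3 -13.4  11.6] w 34.9 q6 1.35
[-6.23629629  2.73013987 -1.63553626]
```

View pics/wrist9.png

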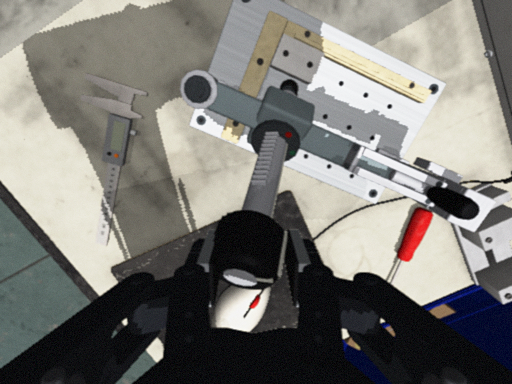

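```bash
cat >> h.py <<'E'
def rim(psi,ax=.015,r=.018,slide=0.0108,G=np.array([-.0926,.0395,.2042])):
    """psi deg CCW about AX, 0 = fixture -y"""
    p=np.radians(psi); e1=np.array([0,-1,0.]); e2=np.cross(AX,e1)
    return f2w(G-(slide-.0108)*AX+ax*AX+r*(np.cos(p)*e1+np.sin(p)*e2))
E
python3 - <<'E'
from h import *
for n,x,y in(("wrist7",200,170),("wrist9",200,190)):
    s=load(f"pics/{n}.npz"); k=7
    im=cv2.resize(s["img"][y:y+85,x:x+110],None,fx=k,fy=k,interpolation=cv2.INTER_CUBIC)
    for ax,c in((.015,(0,255,0)),(-.015,(0,0,255))):
      for psi in range(-30,121,10):
        p=(proj(s,rim(psi,ax))-[x,y]+.5)*k
        cv2.circle(im,tuple(p.astype(int)),3,c,-1)
        if psi%30==0: cv2.putText(im,str(psi),tuple(p.astype(int)+5),0,.5,c,1)
    cv2.imwrite(f"pics/{n}r.png",im)
E
```

```text
(no output)
```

View pics/wrist7r.png

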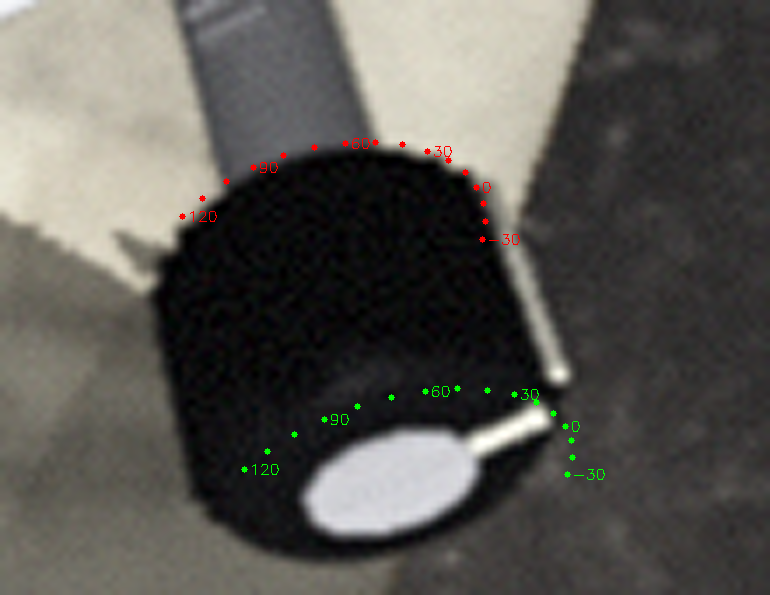

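View pics/wrist9r.png

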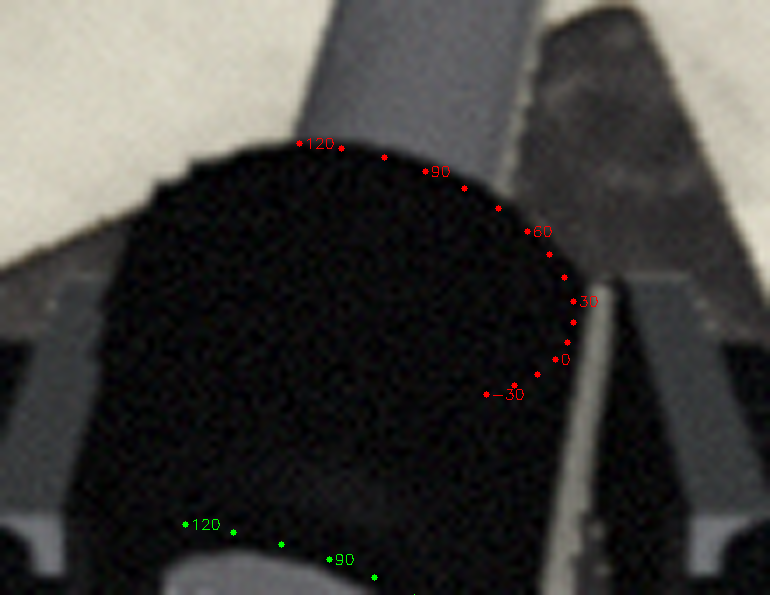

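Call:
move_arm(
  deltas=[
    {"gripper":65,"linear":[0,0,0],"spin":0},
    {"gripper":65,"linear":[0,0,0],"spin":0},
    {"gripper":65,"linear":[0,0,0],"spin":0},
    {"gripper":65,"linear":[0,0,0],"spin":7},
    {"gripper":65,"linear":[0,0,0],"spin":7},
  ],
)

```text
t: 7.87
tcp_pos: [0.5546, 0.083, 0.187]
tcp_rot: [-0.0, 1.0, 0.017, -0.0]
contact_force: [-0.4, 0.1, -0.2]
gripper_width: 0.0648
```

Call:
move_arm(
  deltas=[
    {"gripper":65,"linear":[0,0,0],"spin":7},
    {"gripper":65,"linear":[0,0,0],"spin":7},
    {"gripper":65,"linear":[0,0,0],"spin":7},
    {"gripper":65,"linear":[0,0,0],"spin":7},
    {"gripper":65,"linear":[0,0,0],"spin":7},
  ],
)

```text
t: 8.28
tcp_pos: [0.5546, 0.0831, 0.187]
tcp_rot: [-0.0, 0.959, -0.285, -0.0]
contact_force: [0.6, -0.6, -0.2]
gripper_width: 0.0648
```

```bash
python3 go.py -93 39.5 186 -25;  python3 - <<'E'
from h import *
from station import snapshot,sense
for n in ("wrist",):
    s=snapshot(n); np.savez(f"pics/{n}10.npz",**s); cv2.imwrite(f"pics/{n}10.png",s["img"])
    k=7;x,y=200,190
    im=cv2.resize(s["img"][y:y+85,x:x+110],None,fx=k,fy=k,interpolation=cv2.INTER_CUBIC)
    for ax,c in((.015,(0,255,0)),(-.015,(0,0,255))):
      for psi in range(-30,121,10):
        p=(proj(s,rim(psi,ax))-[x,y]+.5)*k
        cv2.circle(im,tuple(p.astype(int)),3,c,-1)
        if psi%30==0: cv2.putText(im,str(psi),tuple(p.astype(int)+5),0,.5,c,1)
    cv2.imwrite(f"pics/{n}10r.png",im)
E
```

```text
t 8.28 tcp_f(mm) [-92.2  40.9 187. ] toolang_f -26.4 | shift now-tool axes mm [-0.1  1.6  1. ] spin -1.4 | F [ 0.6 -0.5 -0.2] w 64.8 q6 0.49
```

View pics/wrist10r.png

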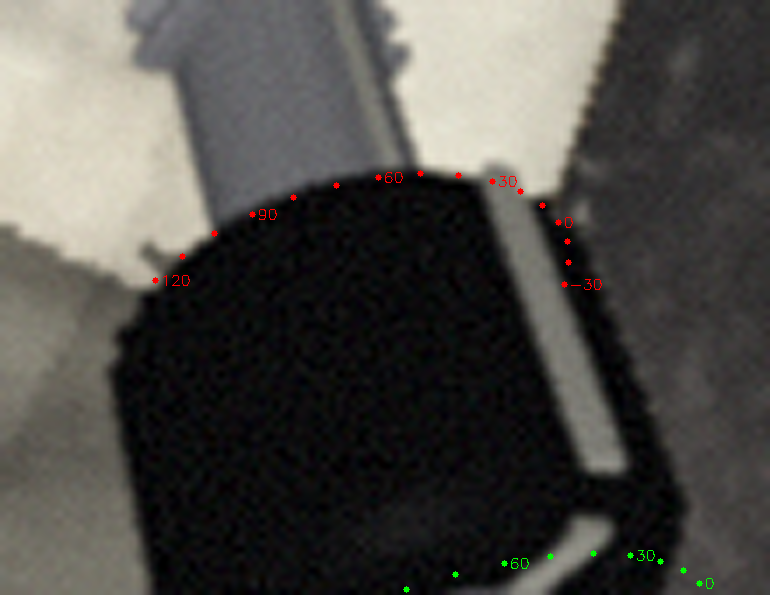

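Call:
move_arm(
  deltas=[
    {"gripper":25,"linear":[0,1,0],"spin":0},
    {"gripper":25,"linear":[0,0,0],"spin":0},
    {"gripper":25,"linear":[0,0,0],"spin":0},
    {"gripper":25,"linear":[0,0,0],"spin":0},
    {"gripper":25,"linear":[0,0,0],"spin":-6},
  ],
  force=40,
)

```text
t: 8.75
tcp_pos: [0.5539, 0.081, 0.1876]
tcp_rot: [0.001, 0.973, -0.231, -0.0]
contact_force: [0.5, -2.5, -1.1]
gripper_width: 0.0366
```

Call:
move_arm(
  deltas=[
    {"gripper":25,"linear":[0,0,0],"spin":-6},
    {"gripper":25,"linear":[0,0,0],"spin":-6},
    {"gripper":25,"linear":[0,0,0],"spin":-6},
    {"gripper":25,"linear":[0,0,0],"spin":-6},
    {"gripper":25,"linear":[0,0,0],"spin":-6},
  ],
)

```text
t: 9.17
tcp_pos: [0.5535, 0.0784, 0.1875]
tcp_rot: [0.003, 1.0, 0.03, -0.001]
contact_force: [-0.5, -9.4, 1.2]
gripper_width: 0.0343
```

```bash
python3 go.py -93 39.5 186 25;python3 -c "
from station import sense;print(sense()['ft_torque'])"
```

```text
t 9.17 tcp_f(mm) [-92.7  36.1 187.5] toolang_f 10.13 | shift now-tool axes mm [ 0.3 -3.4  1.4] spin -14.9 | F [ 0.6 -9.4  1.2] w 34.3 q6 1.13
[-4.51984215  0.07512489 -1.18413088]
```

Call:
move_arm(
  deltas=[
    {"gripper":25,"linear":[0,2,0],"spin":-6},
    {"gripper":25,"linear":[0,1,0],"spin":-6},
    {"gripper":25,"linear":[0,0,0],"spin":-4},
    {"gripper":25,"linear":[0,0,0],"spin":0},
  ],
)

```text
t: 9.5
tcp_pos: [0.5551, 0.0763, 0.1879]
tcp_rot: [0.002, 0.986, 0.168, 0.0]
contact_force: [3.0, -2.6, 0.5]
gripper_width: 0.0344
```

```bash
python3 go.py -93 39.5 186 -25;python3 -c "
from station import sense;print(sense()['ft_torque'])"
```

```text
t 9.5 tcp_f(mm) [-90.9  34.2 187.9] toolang_f 26.07 | shift now-tool axes mm [ 0.4 -5.7  1.8] spin 51.1 | F [ 3.3 -2.2  0.5] w 34.4 q6 1.41
[-2.11984911 -1.4677508  -0.58703517]
```

Call:
move_arm(
  deltas=[
    {"gripper":65,"linear":[0,0,0],"spin":0},
    {"gripper":65,"linear":[0,0,0],"spin":0},
    {"gripper":65,"linear":[0,0,0],"spin":0},
    {"gripper":65,"linear":[0,0,0],"spin":7},
    {"gripper":65,"linear":[0,0,0],"spin":7},
  ],
)

```text
t: 9.92
tcp_pos: [0.5541, 0.0789, 0.1871]
tcp_rot: [-0.0, 0.999, 0.043, -0.0]
contact_force: [-0.4, 0.8, 0.6]
gripper_width: 0.0653
```

Call:
move_arm(
  deltas=[
    {"gripper":65,"linear":[0,0,0],"spin":7},
    {"gripper":65,"linear":[0,0,0],"spin":7},
    {"gripper":65,"linear":[0,0,0],"spin":7},
    {"gripper":65,"linear":[0,0,0],"spin":7},
    {"gripper":65,"linear":[0,0,0],"spin":7},
  ],
)

```text
t: 10.33
tcp_pos: [0.5541, 0.079, 0.1872]
tcp_rot: [-0.0, 0.966, -0.259, -0.0]
contact_force: [-0.1, 0.6, 0.3]
gripper_width: 0.065
```

```bash
cat > look.py <<'E'
from h import *
from station import snapshot
import sys
n=sys.argv[1]; sl=float(sys.argv[2])/1e3 if len(sys.argv)>2 else .0108
s=snapshot("wrist"); np.savez(f"pics/wrist{n}.npz",**s); cv2.imwrite(f"pics/wrist{n}.png",s["img"])
c=proj(s,rim(0,0,0,sl)).astype(int); k=6
x=int(np.clip(c[0]-60,0,512-120)); y=int(np.clip(c[1]-55,0,384-95))
im=cv2.resize(s["img"][y:y+95,x:x+120],None,fx=k,fy=k,interpolation=cv2.INTER_CUBIC)
for ax,c in((.015,(0,255,0)),(-.015,(0,0,255))):
  for psi in range(-30,121,10):
    p=(proj(s,rim(psi,ax,slide=sl))-[x,y]+.5)*k
    cv2.circle(im,tuple(p.astype(int)),3,c,-1)
    if psi%30==0: cv2.putText(im,str(psi),tuple(p.astype(int)+5),0,.5,c,1)
cv2.imwrite(f"pics/wrist{n}r.png",im)
E
python3 go.py -93 39.5 186 -25; python3 look.py 11
```

```text
t 10.33 tcp_f(mm) [-92.2  36.8 187.2] toolang_f -23.36 | shift now-tool axes mm [-1.8 -2.2  1.2] spin 1.6 | F [-0.1  0.6  0.3] w 65.0 q6 0.55
```

View pics/wrist11r.png

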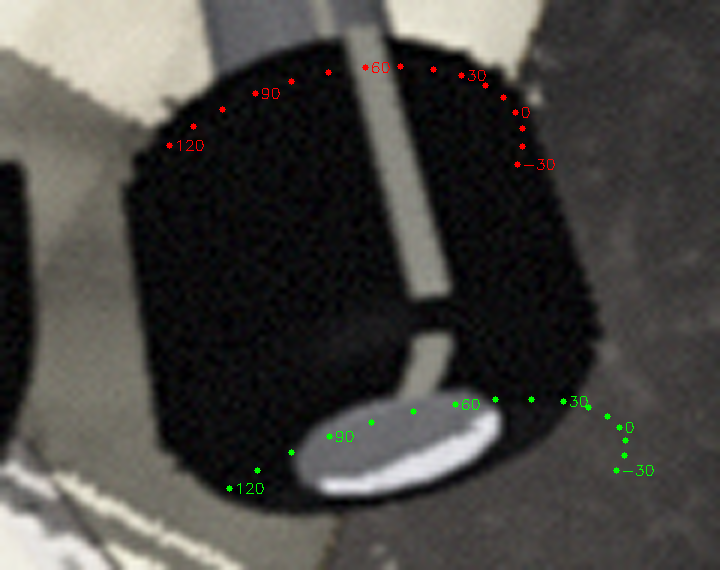

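Call:
move_arm(
  deltas=[
    {"gripper":65,"linear":[-1,-2,0],"spin":-7},
    {"gripper":65,"linear":[0,0,0],"spin":-7},
    {"gripper":25,"linear":[0,0,0],"spin":-4},
    {"gripper":25,"linear":[0,0,0],"spin":0},
    {"gripper":25,"linear":[0,0,0],"spin":0},
  ],
  force=30,
)

```text
t: 10.8
tcp_pos: [0.5545, 0.0813, 0.1872]
tcp_rot: [-0.0, 0.995, -0.102, 0.0]
contact_force: [-1.0, 1.5, 0.5]
gripper_width: 0.0348
```

Call:
move_arm(
  deltas=[
    {"gripper":25,"linear":[0,0,0],"spin":0},
    {"gripper":25,"linear":[0,0,0],"spin":-6},
    {"gripper":25,"linear":[0,0,0],"spin":-6},
    {"gripper":25,"linear":[0,0,0],"spin":-6},
  ],
)

```text
t: 11.13
tcp_pos: [0.5538, 0.0778, 0.1875]
tcp_rot: [0.003, 0.998, 0.055, -0.001]
contact_force: [-1.3, -9.1, 1.3]
gripper_width: 0.0346
```

```bash
python3 go.py -93 39.5 186 25;python3 -c "
from station import sense;print(sense()['ft_torque'])"; python3 look.py 12
```

```text
t 11.13 tcp_f(mm) [-92.4  35.6 187.5] toolang_f 13.01 | shift now-tool axes mm [ 0.3 -4.   1.4] spin -12.0 | F [-0.3 -9.2  1.3] w 34.6 q6 1.18
[-4.46863472  0.58752914 -1.55763457]
```

View pics/wrist12.png

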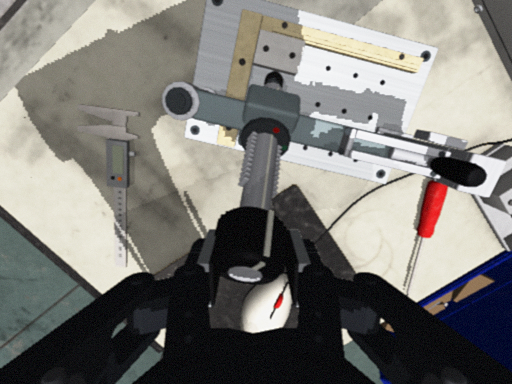

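Call:
move_arm(
  deltas=[
    {"gripper":25,"linear":[0,2,0],"spin":-6},
    {"gripper":25,"linear":[0,1,0],"spin":-6},
    {"gripper":25,"linear":[0,0,0],"spin":0},
  ],
)

```text
t: 11.43
tcp_pos: [0.5555, 0.0752, 0.1879]
tcp_rot: [0.002, 0.987, 0.159, 0.0]
contact_force: [3.6, -3.2, 0.4]
gripper_width: 0.0345
```

```bash
python3 go.py -93 39.5 186 25;python3 -c "
from station import sense;print(sense()['ft_torque'])"; python3 look.py 13
python3 - <<'E'
import cv2
a=cv2.imread("pics/wrist13.png")[90:290,190:350]; cv2.imwrite("pics/wrist13z.png",cv2.resize(a,None,fx=3,fy=3,interpolation=cv2.INTER_CUBIC))
E
```

```text
t 11.43 tcp_f(mm) [-90.4  33.2 187.9] toolang_f 25.01 | shift now-tool axes mm [ 0.3 -6.8  1.8] spin 0.0 | F [ 4.  -2.7  0.4] w 34.5 q6 1.39
[-2.29761569 -1.43716369 -0.81721347]
```

View pics/wrist13z.png

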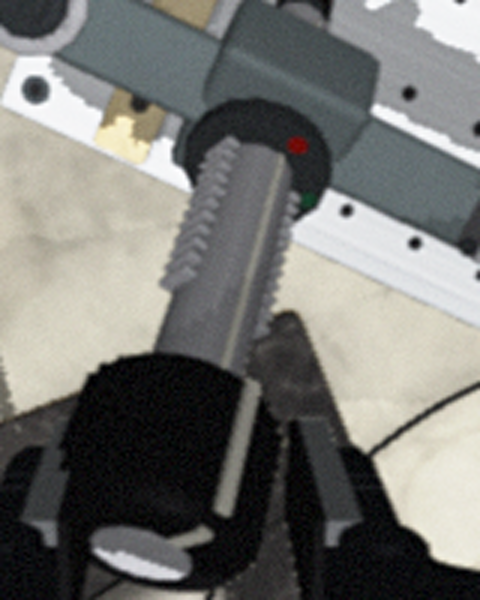

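View pics/wrist13r.png

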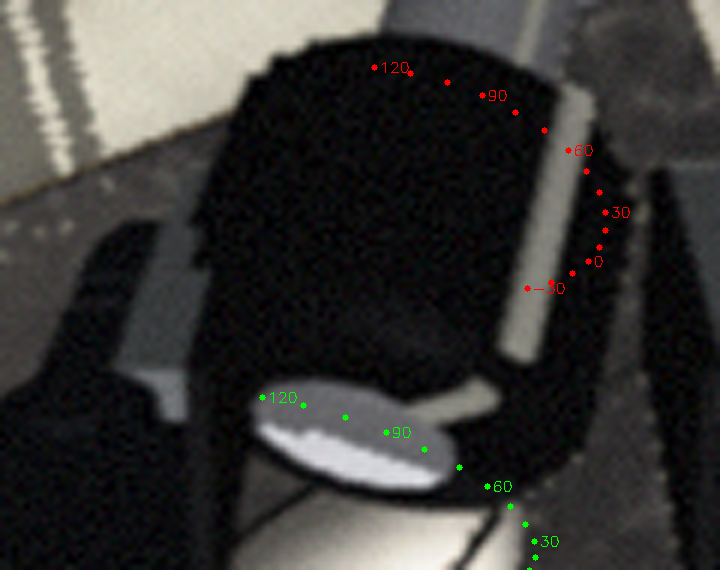

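Run:
```python
from h import *
G=np.array([-.0926,.0395,.2042])
def colm(s,c):
    b,g,r=[s["img"][...,i].astype(int) for i in range(3)]
    m=((r>110)&(g<60)&(b<60)) if c=="r" else ((g>r+25)&(g>b+15))
    m=m.astype(np.uint8); m[:, :100]=0
    a=f2w([-.05,.04,.14]); c0=proj(s,a)
    yy,xx=np.mgrid[:384,:512]; m[np.hypot(xx-c0[0],yy-c0[1])>45]=0
    p=np.argwhere(m); return p.mean(0)[::-1] if len(p) else None
def psi_of(Pf):
    d=Pf-G; a=d@AX; rr=d-a*AX; e1=np.array([0,-1,0.]); e2=np.cross(AX,e1)
    return a*1e3,np.hypot(rr@e1,rr@e2)*1e3,np.degrees(np.arctan2(rr@e2,rr@e1))
S={n:load(f"pics/wrist{n}.npz") for n in (6,7,10,11,12,13)}
for c in "rg":
    pts={n:colm(s,c) for n,s in S.items()}
    print(c,{n:None if p is None else p.round(1).tolist() for n,p in pts.items()})
    # multi-ray LSQ
    A=np.zeros((3,3));b=np.zeros(3)
    for n,p in pts.items():
        if p is None: continue
        o,d=ray(S[n],*p); d=d/np.linalg.norm(d); M=np.eye(3)-np.outer(d,d); A+=M; b+=M@o
    P=w2f(np.linalg.solve(A,b)); print(c,P.round(4),psi_of(P))
def cyl(s,u,v,r=.009):
    o,d=ray(s,u,v); o=w2f(o)-G; d=RF.T@d
    o_=o-(o@AX)*AX; d_=d-(d@AX)*AX
    a,b,c=d_@d_,2*o_@d_,o_@o_-r*r; D=b*b-4*a*c
    if D<0: return "miss",np.sqrt(max(0,o_@o_-(o_@d_)**2/a))*1e3
    k=(-b-np.sqrt(D))/2/a; return psi_of(G+o+k*d)
print("13 line",cyl(S[13],190+280/3-.3,90+165/3-.3),cyl(S[13],190+250/3-.3,90+270/3-.3))
print("13 grip flank",cyl(S[13],190+238/3-.3,90+450/3-.3,.018))
print("10 flank", cyl(S[10],200+550/7,190+320/7,.018)); print("11 r flank")
s=S[11];
```

```text
r {6: [199.4, 84.4], 7: [226.5, 130.5], 10: [222.4, 132.6], 11: [221.0, 133.5], 12: [275.7, 129.7], 13: [288.6, 137.9]}
r [-0.0314  0.0336  0.1428] (np.float64(-85.4265530616076), np.float64(16.045085567614404), np.float64(68.24547017886267))
g {6: [212.7, 99.2], 7: [241.9, 136.7], 10: [242.8, 139.8], 11: [240.8, 141.6], 12: [284.4, 147.3], 13: [292.4, 156.2]}
g [-0.0421  0.0243  0.1369] (np.float64(-84.0544774342349), np.float64(15.41953901461891), np.float64(10.355872157978713))
13 line (np.float64(-86.0440231423638), np.float64(8.99999999999986), np.float64(52.962238163527424)) (np.float64(-52.18265390281531), np.float64(9.000000000000158), np.float64(56.209319405758094))
13 grip flank (np.float64(-7.175429077566437), np.float64(18.000000000000014), np.float64(60.11927239037319))
10 flank (np.float64(-2.780963851676806), np.float64(17.999999999999975), np.float64(26.980393103044648))
11 r flank
```

Call:
move_arm(
  deltas=[
    {"gripper":65,"linear":[0,0,0],"spin":0},
    {"gripper":65,"linear":[0,0,0],"spin":0},
    {"gripper":65,"linear":[0,0,0],"spin":0},
    {"gripper":65,"linear":[0,-2,0],"spin":7},
    {"gripper":65,"linear":[0,-2,0],"spin":7},
  ],
)

```text
t: 11.9
tcp_pos: [0.5537, 0.0819, 0.1872]
tcp_rot: [-0.0, 0.999, 0.034, -0.0]
contact_force: [0.1, 0.5, 0.8]
gripper_width: 0.065
```

Call:
move_arm(
  deltas=[
    {"gripper":65,"linear":[0,0,0],"spin":7},
    {"gripper":65,"linear":[0,0,0],"spin":7},
    {"gripper":65,"linear":[0,0,0],"spin":7},
    {"gripper":65,"linear":[0,0,0],"spin":7},
    {"gripper":65,"linear":[0,0,0],"spin":7},
  ],
)

```text
t: 12.32
tcp_pos: [0.5537, 0.0819, 0.1872]
tcp_rot: [0.0, 0.963, -0.268, -0.0]
contact_force: [0.3, 0.5, 0.1]
gripper_width: 0.065
```

```bash
python3 go.py -93 39.5 186 -25; python3 look.py 14
```

```text
t 12.32 tcp_f(mm) [-93.   39.7 187.2] toolang_f -24.37 | shift now-tool axes mm [0.1 0.1 1.2] spin 0.6 | F [0.2 0.5 0.1] w 65.0 q6 0.52
```

View pics/wrist14r.png

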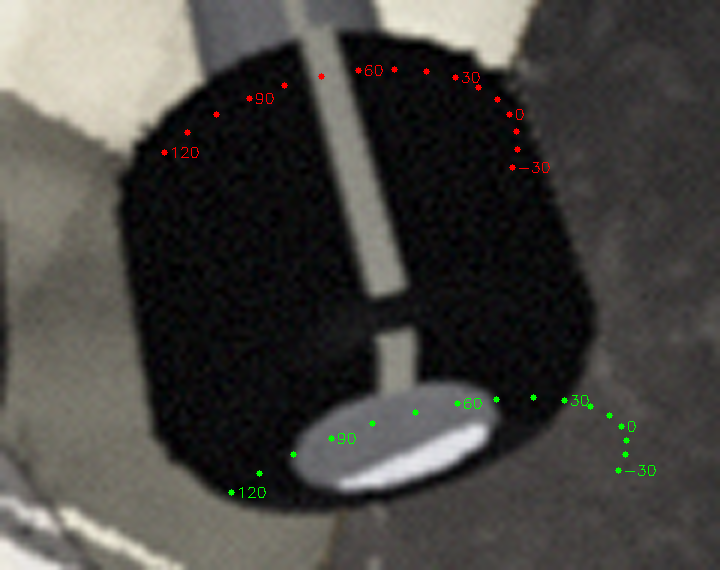

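View pics/wrist14.png

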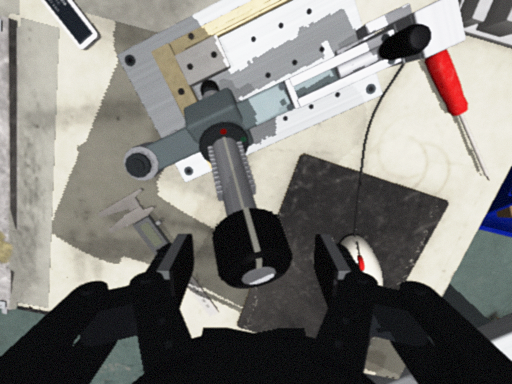

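Run:
```python
from h import *
G=np.array([-.0926,.0395,.2042])
def slide(s,u,v):
    # closest point on axis line to ray -> end disc axial pos
    o,d=ray(s,u,v); o=w2f(o);d=RF.T@d; d/=np.linalg.norm(d)
    k=np.linalg.lstsq(np.c_[AX,-d],o-G,rcond=None)[0]; 
    return 10.8-(k[0]*1e3-15), np.linalg.norm(G+k[0]*AX-o-k[1]*d)*1e3
def disc(s):
    c0=proj(s,rim(0,.015,0)); im=s["img"].astype(int); mx=im.max(2);mn=im.min(2)
    m=((mx>90)&(mx-mn<30)).astype(np.uint8)
    k,l,st,c=cv2.connectedComponentsWithStats(m)
    return [ (c[i].round(1),st[i,4]) for i in range(1,k) if np.hypot(*(c[i]-c0))<20 and st[i,4]>30],c0
for n in (6,7,10,11,14):
    s=load(f"pics/wrist{n}.npz"); r,c0=disc(s); print(n,r,c0.round(1),[slide(s,*a[0]) for a in r])
s=load("pics/wrist14.npz"); c=proj(s,rim(0,0,0)).astype(int);x=int(np.clip(c[0]-60,0,392)); y=int(np.clip(c[1]-55,0,289))
print(slide(s,x+397/6-.4,y+435/6-.4))
s=load("pics/wrist7.npz"); print(slide(s,200+392/7-.4,170+482/7-.4))
s=load("pics/wrist11.npz"); c=proj(s,rim(0,0,0)).astype(int);x=int(np.clip(c[0]-60,0,392)); y=int(np.clip(c[1]-55,0,289)); print(slide(s,x+398/6-.4,y+443/6-.4))
```

```text
6 [(array([176.8, 197.5]), np.int32(422))] [173.6 200.6] [(np.float64(13.446876691330997), np.float64(1.4844176955472352))]
7 [(array([257.8, 237.5]), np.int32(340))] [255.7 240.8] [(np.float64(12.747858607294356), np.float64(1.9884243949433262))]
10 [(array([266.1, 281.3]), np.int32(474))] [264.7 287.4] [(np.float64(13.434239403599616), np.float64(1.4688014246043817))]
11 [(array([254.4, 279.1]), np.int32(460))] [255.8 290.6] [(np.float64(16.44483739015856), np.float64(0.6705478441518526))]
14 [(array([258.6, 273.9]), np.int32(472))] [261.  287.1] [(np.float64(17.41915147616492), np.float64(0.5131794034559376))]
(np.float64(16.807676999696), np.float64(0.4396419126434191))
(np.float64(12.551027504238725), np.float64(0.37814930996027296))
(np.float64(15.856394277903398), np.float64(0.2939730862400351))
```

Call:
move_arm(
  deltas=[
    {"gripper":65,"linear":[0,0,0],"spin":-7},
    {"gripper":65,"linear":[0,0,0],"spin":-7},
    {"gripper":65,"linear":[0,0,0],"spin":-7},
    {"gripper":65,"linear":[0,0,0],"spin":-7},
    {"gripper":65,"linear":[0,0,0],"spin":-7},
  ],
)

```text
t: 12.78
tcp_pos: [0.5537, 0.0819, 0.1872]
tcp_rot: [-0.0, 0.999, 0.042, -0.0]
contact_force: [-0.0, 0.3, -0.0]
gripper_width: 0.065
```

Call:
move_arm(
  deltas=[
    {"gripper":65,"linear":[0,0,0],"spin":-7},
    {"gripper":65,"linear":[0,0,0],"spin":-7},
    {"gripper":65,"linear":[0,0,0],"spin":-4},
    {"gripper":65,"linear":[0,0,0],"spin":0},
  ],
)

```text
t: 13.12
tcp_pos: [0.5537, 0.0819, 0.1872]
tcp_rot: [-0.0, 0.981, 0.196, -0.0]
contact_force: [0.1, 0.3, -0.1]
gripper_width: 0.0648
```

```bash
python3 go.py -93 39.5 186 28
```

```text
t 13.12 tcp_f(mm) [-92.9  39.6 187.2] toolang_f 29.26 | shift now-tool axes mm [-0.1  0.   1.2] spin 1.3 | F [ 0.1  0.3 -0.1] w 64.8 q6 1.46
```

Call:
move_arm(
  deltas=[
    {"gripper":60,"linear":[2.3,1.2,2.7],"spin":0},
    {"gripper":25,"linear":[0,0,0],"spin":0},
    {"gripper":25,"linear":[0,0,0],"spin":0},
    {"gripper":25,"linear":[0,0,0],"spin":0},
    {"gripper":25,"linear":[0,0,0],"spin":0},
  ],
  force=40,
)

```text
t: 13.53
tcp_pos: [0.5567, 0.0809, 0.1845]
tcp_rot: [0.0, 0.981, 0.193, -0.0]
contact_force: [1.2, -1.8, -1.7]
gripper_width: 0.0375
```

```bash
python3 go.py -90 39.5 184 28
```

```text
t 13.53 tcp_f(mm) [-89.9  39.  184.5] toolang_f 28.9 | shift now-tool axes mm [ 0.2 -0.5  0.5] spin 0.9 | F [ 1.4 -1.7 -1.7] w 37.5 q6 1.46
```

Call:
move_arm(
  deltas=[
    {"gripper":25,"linear":[1,0.6,1.6],"spin":0},
    {"gripper":25,"linear":[2,1.1,3.3],"spin":0},
    {"gripper":25,"linear":[2,1.1,3.3],"spin":0},
    {"gripper":25,"linear":[2,1.1,3.3],"spin":0},
  ],
)

```text
t: 13.87
tcp_pos: [0.5647, 0.0801, 0.1729]
tcp_rot: [0.0, 0.981, 0.193, 0.0]
contact_force: [-0.4, -2.0, 1.4]
gripper_width: 0.0375
```

```bash
python3 go.py -90 39.5 184 28; python3 look.py 15 26
```

```text
t 13.87 tcp_f(mm) [-81.8  39.1 172.9] toolang_f 28.94 | shift now-tool axes mm [ -7.   -4.3 -11.1] spin 0.9 | F [-0.1 -2.1  1.4] w 37.5 q6 1.47
```

View pics/wrist15.png

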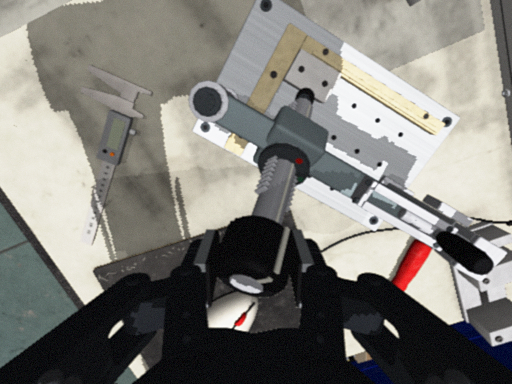

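Call:
move_arm(
  deltas=[
    {"gripper":25,"linear":[2,1.1,3.3],"spin":0},
    {"gripper":25,"linear":[2,1.1,3.3],"spin":0},
    {"gripper":25,"linear":[2,1.1,3.3],"spin":0},
    {"gripper":25,"linear":[2,1.1,3.3],"spin":0},
    {"gripper":25,"linear":[2,1.1,3.3],"spin":0},
  ],
)

```text
t: 14.33
tcp_pos: [0.5761, 0.0789, 0.1563]
tcp_rot: [0.0, 0.981, 0.193, -0.0]
contact_force: [-0.6, -3.2, 0.7]
gripper_width: 0.0376
```

```bash
python3 go.py -90 39.5 184 28; python3 look.py 16 47
```

```text
t 14.33 tcp_f(mm) [-70.4  39.3 156.3] toolang_f 28.95 | shift now-tool axes mm [-17.   -9.7 -27.7] spin 1.0 | F [-0.2 -3.3  0.7] w 37.6 q6 1.48
```

View pics/wrist16.png

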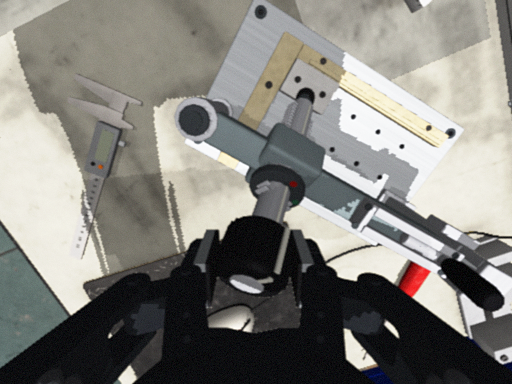

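Call:
move_arm(
  deltas=[
    {"gripper":25,"linear":[1.5,0.8,2.5],"spin":0},
    {"gripper":25,"linear":[1,0.6,1.6],"spin":0},
    {"gripper":25,"linear":[0,0,0],"spin":0},
  ],
)

```text
t: 14.63
tcp_pos: [0.5787, 0.0786, 0.1521]
tcp_rot: [0.0, 0.981, 0.193, -0.0]
contact_force: [1.5, -3.1, 0.5]
gripper_width: 0.0378
```

```bash
python3 go.py -90 39.5 184 28
```

```text
t 14.63 tcp_f(mm) [-67.7  39.3 152.1] toolang_f 28.95 | shift now-tool axes mm [-19.4 -10.9 -31.9] spin 1.0 | F [ 1.8 -2.9  0.5] w 37.8 q6 1.48
```

Call:
move_arm(
  deltas=[
    {"gripper":25,"linear":[1,0.6,1.6],"spin":0},
    {"gripper":25,"linear":[0,0,0],"spin":0},
  ],
)

```text
t: 14.8
tcp_pos: [0.5798, 0.0785, 0.151]
tcp_rot: [0.0, 0.981, 0.193, -0.0]
contact_force: [0.7, -3.3, 1.5]
gripper_width: 0.0376
```

```bash
python3 go.py -90 39.5 184 28; python3 look.py 17 56
```

```text
t 14.8 tcp_f(mm) [-66.7  39.3 151. ] toolang_f 28.96 | shift now-tool axes mm [-20.3 -11.4 -33. ] spin 1.0 | F [ 1.1 -3.2  1.5] w 37.6 q6 1.48
```

View pics/wrist17.png

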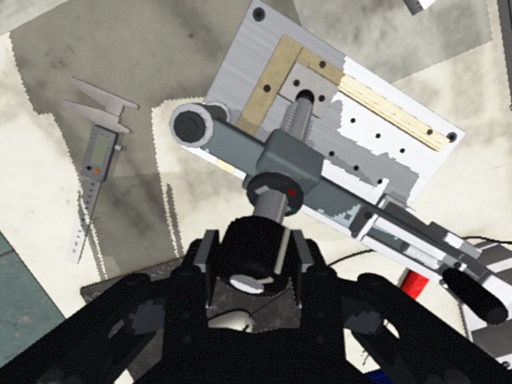

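Call:
move_arm(
  deltas=[
    {"gripper":25,"linear":[1,0.6,1.6],"spin":0},
    {"gripper":25,"linear":[0,0,0],"spin":0},
  ],
)

```text
t: 15.02
tcp_pos: [0.5809, 0.0784, 0.1495]
tcp_rot: [0.0, 0.981, 0.193, -0.0]
contact_force: [-1.9, -3.2, 4.1]
gripper_width: 0.0378
```

```bash
cat > fo.py <<'E'
from go import *
st=sense(); F=RF.T@st["contact_force"]; p=w2f(st["tcp_pos"])*1e3
print(round(st["t"],2),"tcp",p.round(1),"F",F.round(1),"F.ax",round(F@AX,1),"slide est",round(14.9-( (p-[-89.9,39.,184.5])@AX),1))
E
python3 fo.py
```

```text
15.02 tcp [-65.5  39.3 149.5] F [-1.6 -3.4  4.1] F.ax 4.3 slide est 57.5
```

Call:
move_arm(
  deltas=[
    {"gripper":25,"linear":[1,0.6,1.6],"spin":0},
    {"gripper":25,"linear":[0,0,0],"spin":0},
  ],
)

```text
t: 15.18
tcp_pos: [0.582, 0.0782, 0.148]
tcp_rot: [0.0, 0.981, 0.193, -0.0]
contact_force: [-2.6, -3.7, 5.1]
gripper_width: 0.0375
```

```bash
python3 fo.py;python3 look.py 18 58
python3 - <<'E'
import cv2
a=cv2.imread("pics/wrist18.png")[50:290,190:390]; cv2.imwrite("pics/wrist18z.png",cv2.resize(a,None,fx=2.5,fy=2.5,interpolation=cv2.INTER_CUBIC))
from h import *
from station import snapshot
s=snapshot("top"); np.savez("pics/top18.npz",**s)
E
```

```text
15.18 tcp [-64.4  39.3 148. ] F [-2.1 -4.   5.1] F.ax 5.4 slide est 59.4
```

View pics/wrist18z.png

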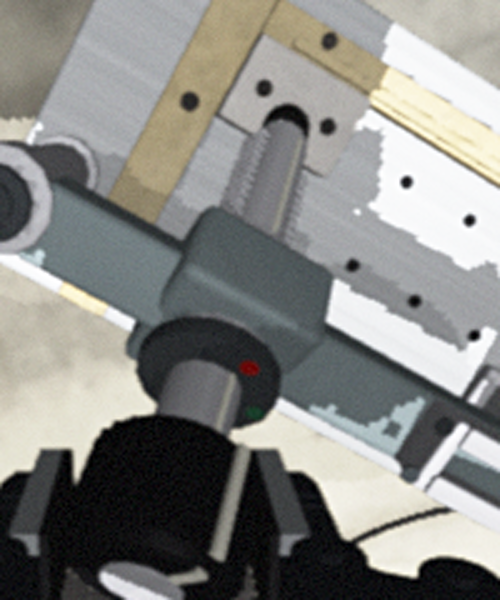

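Call:
move_arm(
  deltas=[
    {"gripper":25,"linear":[0,0,0],"spin":0},
    {"gripper":25,"linear":[0,0,0],"spin":0},
    {"gripper":25,"linear":[0,0,0],"spin":3},
    {"gripper":25,"linear":[0,0,0],"spin":6},
    {"gripper":25,"linear":[0,0,0],"spin":6},
  ],
)

```text
t: 15.7
tcp_pos: [0.5821, 0.0799, 0.1475]
tcp_rot: [-0.001, 0.998, 0.062, 0.0]
contact_force: [-0.7, 0.6, 3.9]
gripper_width: 0.0362
```

```bash
python3 fo.py
```

```text
15.7 tcp [-64.5  40.9 147.5] F [-0.7  0.5  3.9] F.ax 3.6 slide est 59.8
```

Call:
move_arm(
  deltas=[
    {"gripper":25,"linear":[0,0,0],"spin":6},
    {"gripper":25,"linear":[0,0,0],"spin":6},
    {"gripper":25,"linear":[0,0,0],"spin":6},
    {"gripper":25,"linear":[0,0,0],"spin":6},
  ],
)

```text
t: 16.03
tcp_pos: [0.583, 0.082, 0.1479]
tcp_rot: [-0.004, 0.989, -0.146, 0.001]
contact_force: [-0.6, 8.4, 5.5]
gripper_width: 0.0343
```

```bash
python3 fo.py;python3 go.py -65 39.5 148 0; python3 look.py 19 59
python3 - <<'E'
import cv2
a=cv2.imread("pics/wrist19.png")[50:290,170:370]; cv2.imwrite("pics/wrist19z.png",cv2.resize(a,None,fx=2.5,fy=2.5,interpolation=cv2.INTER_CUBIC))
E
```

```text
16.03 tcp [-63.9  43.1 147.9] F [-1.5  8.3  5.5] F.ax 5.4 slide est 59.8
t 16.03 tcp_f(mm) [-63.9  43.1 147.9] toolang_f -10.12 | shift now-tool axes mm [-0.5  3.8 -0.2] spin -10.1 | F [-1.5  8.3  5.5] w 34.3 q6 0.8
```

View pics/wrist19z.png

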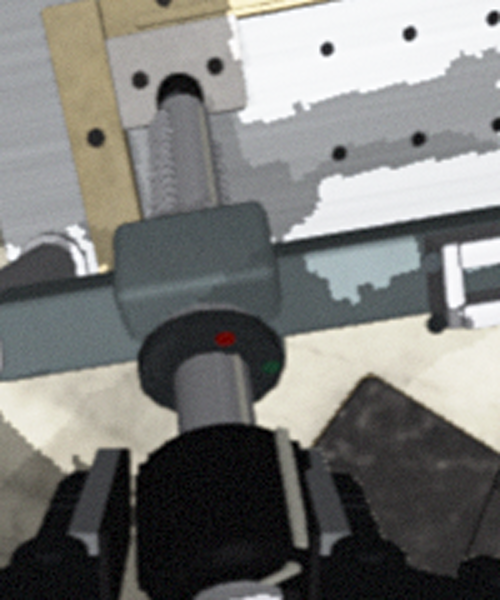

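Call:
move_arm(
  deltas=[
    {"gripper":25,"linear":[0,-2,0],"spin":6},
    {"gripper":25,"linear":[0,-1,0],"spin":6},
    {"gripper":25,"linear":[0,0,0],"spin":4},
    {"gripper":25,"linear":[0,0,0],"spin":0},
  ],
)

```text
t: 16.42
tcp_pos: [0.5862, 0.0871, 0.1497]
tcp_rot: [-0.007, 0.96, -0.281, 0.003]
contact_force: [2.6, 8.2, 5.1]
gripper_width: 0.0346
```

```bash
python3 fo.py;python3 go.py -65 39.5 148 0; python3 look.py 20 59
python3 - <<'E'
import cv2
a=cv2.imread("pics/wrist20.png")[50:290,150:350]; cv2.imwrite("pics/wrist20z.png",cv2.resize(a,None,fx=2.5,fy=2.5,interpolation=cv2.INTER_CUBIC))
E
```

```text
16.42 tcp [-61.3  48.6 149.7] F [1.6 8.4 5.1] F.ax 3.3 slide est 59.8
t 16.42 tcp_f(mm) [-61.3  48.6 149.7] toolang_f -25.89 | shift now-tool axes mm [0.6 9.8 1.5] spin -25.9 | F [1.6 8.4 5.1] w 34.6 q6 0.52
```

View pics/wrist20z.png

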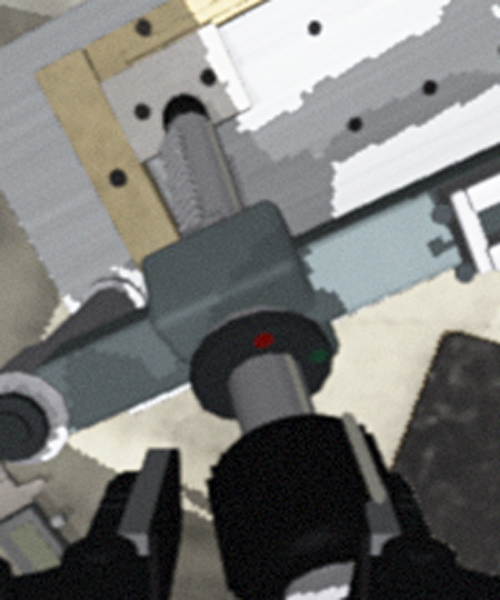

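Call:
move_arm(
  deltas=[
    {"gripper":60,"linear":[0,0,0],"spin":0},
    {"gripper":60,"linear":[0,0,0],"spin":0},
    {"gripper":60,"linear":[0,0,0],"spin":0},
    {"gripper":60,"linear":[0,0,0],"spin":-7},
    {"gripper":60,"linear":[0,0,0],"spin":-7},
  ],
)

```text
t: 16.88
tcp_pos: [0.5826, 0.081, 0.1466]
tcp_rot: [0.0, 0.987, -0.16, -0.001]
contact_force: [-0.7, 0.1, 1.5]
gripper_width: 0.06
```

```bash
python3 go.py -65 39.5 148 28; python3 look.py 21 59
python3 - <<'E'
import cv2
a=cv2.imread("pics/wrist21.png")[50:290,150:350]; cv2.imwrite("pics/wrist21z.png",cv2.resize(a,None,fx=2.5,fy=2.5,interpolation=cv2.INTER_CUBIC))
E
```

```text
t 16.88 tcp_f(mm) [-64.2  42.1 146.6] toolang_f -11.75 | shift now-tool axes mm [-0.3  2.7 -1.4] spin -39.7 | F [-0.7  0.1  1.5] w 60.0 q6 0.77
```

View pics/wrist21z.png

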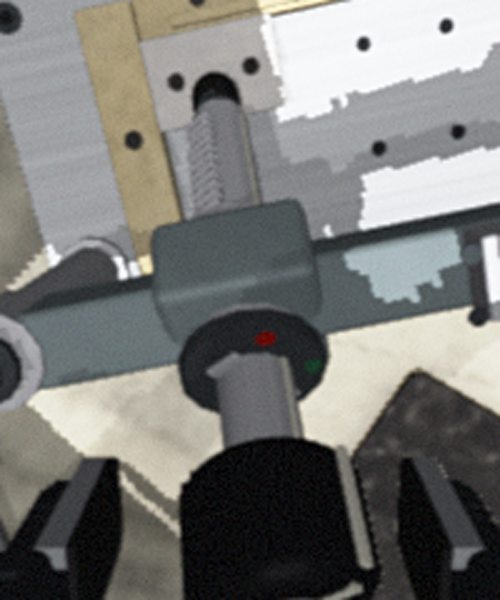

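Call:
move_arm(
  deltas=[
    {"gripper":60,"linear":[0,2.5,-1],"spin":-7},
    {"gripper":60,"linear":[0,0,0],"spin":-7},
    {"gripper":60,"linear":[0,0,0],"spin":-7},
    {"gripper":60,"linear":[0,0,0],"spin":-7},
    {"gripper":60,"linear":[0,0,0],"spin":-7},
  ],
)

```text
t: 17.35
tcp_pos: [0.5819, 0.0786, 0.1478]
tcp_rot: [-0.0, 0.99, 0.143, -0.001]
contact_force: [-0.4, -0.9, -0.3]
gripper_width: 0.0598
```

Call:
move_arm(
  deltas=[
    {"gripper":25,"linear":[0,0,0],"spin":-4},
    {"gripper":25,"linear":[0,0,0],"spin":0},
    {"gripper":25,"linear":[0,0,0],"spin":0},
    {"gripper":25,"linear":[0,0,0],"spin":0},
    {"gripper":25,"linear":[0,0,0],"spin":0},
  ],
)

```text
t: 17.77
tcp_pos: [0.5822, 0.0784, 0.1485]
tcp_rot: [0.0, 0.985, 0.175, -0.0]
contact_force: [0.5, -1.9, 0.2]
gripper_width: 0.0374
```

```bash
python3 go.py -65 39.5 148 -28; python3 fo.py
```

```text
t 17.77 tcp_f(mm) [-64.3  39.5 148.5] toolang_f 26.81 | shift now-tool axes mm [-0.6 -0.4  0.5] spin 54.8 | F [ 0.7 -1.8  0.2] w 37.4 q6 1.45
17.77 tcp [-64.3  39.5 148.5] F [ 0.7 -1.8  0.2] F.ax -0.2 slide est 59.1
```

Call:
move_arm(
  deltas=[
    {"gripper":25,"linear":[0,0,0],"spin":6},
    {"gripper":25,"linear":[0,0,0],"spin":6},
    {"gripper":25,"linear":[0,0,0],"spin":6},
    {"gripper":25,"linear":[0,0,0],"spin":6},
    {"gripper":25,"linear":[0,0,0],"spin":6},
  ],
)

```text
t: 18.18
tcp_pos: [0.5825, 0.0802, 0.1488]
tcp_rot: [-0.001, 0.996, -0.088, 0.0]
contact_force: [-1.7, 5.7, 1.1]
gripper_width: 0.0345
```

```bash
python3 go.py -65 39.5 148 -28; python3 fo.py;python3 -c "
from station import sense;print(sense()['ft_torque'])"
```

```text
t 18.18 tcp_f(mm) [-64.2  41.3 148.8] toolang_f -3.35 | shift now-tool axes mm [-0.7  1.8  0.8] spin 24.7 | F [-2.4  5.5  1.1] w 34.5 q6 0.92
18.18 tcp [-64.2  41.3 148.8] F [-2.4  5.5  1.1] F.ax 2.2 slide est 58.9
[2.56515123 0.33209269 0.73380909]
```

Call:
move_arm(
  deltas=[
    {"gripper":25,"linear":[0,-1,0],"spin":6},
    {"gripper":25,"linear":[0,-1,0],"spin":6},
    {"gripper":25,"linear":[0,-1,0],"spin":6},
    {"gripper":25,"linear":[0,0,0],"spin":4},
  ],
)

```text
t: 18.52
tcp_pos: [0.5839, 0.0858, 0.1498]
tcp_rot: [-0.004, 0.962, -0.274, 0.001]
contact_force: [-2.9, 5.2, 2.2]
gripper_width: 0.0347
```

```bash
python3 go.py -65 39.5 148 -28; python3 fo.py;python3 -c "
from station import sense;print(sense()['ft_torque'])"; python3 look.py 22 59
python3 - <<'E'
import cv2
a=cv2.imread("pics/wrist22.png")[50:290,150:350]; cv2.imwrite("pics/wrist22z.png",cv2.resize(a,None,fx=2.5,fy=2.5,interpolation=cv2.INTER_CUBIC))
E
```

```text
t 18.52 tcp_f(mm) [-63.4  47.1 149.8] toolang_f -25.1 | shift now-tool axes mm [1.7 7.5 1.7] spin 2.9 | F [-3.5  4.8  2.2] w 34.7 q6 0.53
18.52 tcp [-63.4  47.1 149.8] F [-3.5  4.8  2.2] F.ax 3.7 slide est 58.5
[2.88032296 0.72815036 1.60158769]
```

View pics/wrist22z.png

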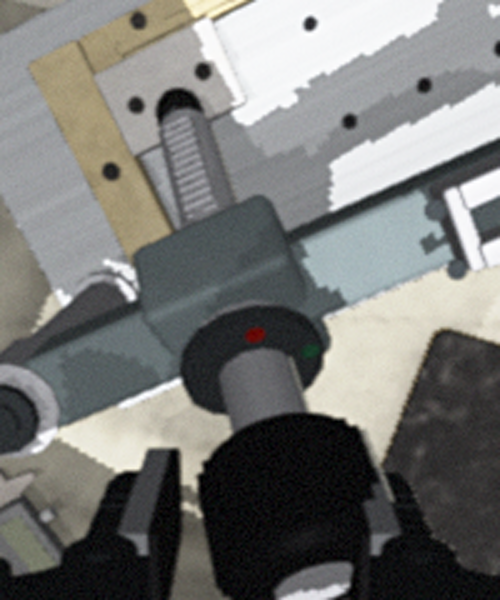

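Call:
move_arm(
  deltas=[
    {"gripper":60,"linear":[0,0,0],"spin":0},
    {"gripper":60,"linear":[0,0,0],"spin":0},
    {"gripper":60,"linear":[0,0,0],"spin":0},
    {"gripper":60,"linear":[0,1,0],"spin":-7},
    {"gripper":60,"linear":[0,2,0],"spin":-7},
  ],
)

```text
t: 18.98
tcp_pos: [0.5817, 0.0786, 0.1484]
tcp_rot: [0.0, 0.988, -0.152, -0.0]
contact_force: [0.5, 0.0, 0.4]
gripper_width: 0.0599
```

```bash
python3 go.py -65 39.5 148 28; python3 look.py 23 58.8
```

```text
t 18.98 tcp_f(mm) [-64.8  39.6 148.4] toolang_f -10.77 | shift now-tool axes mm [-0.2  0.2  0.4] spin -38.8 | F [0.5 0.1 0.4] w 59.9 q6 0.79
```

View pics/wrist23r.png

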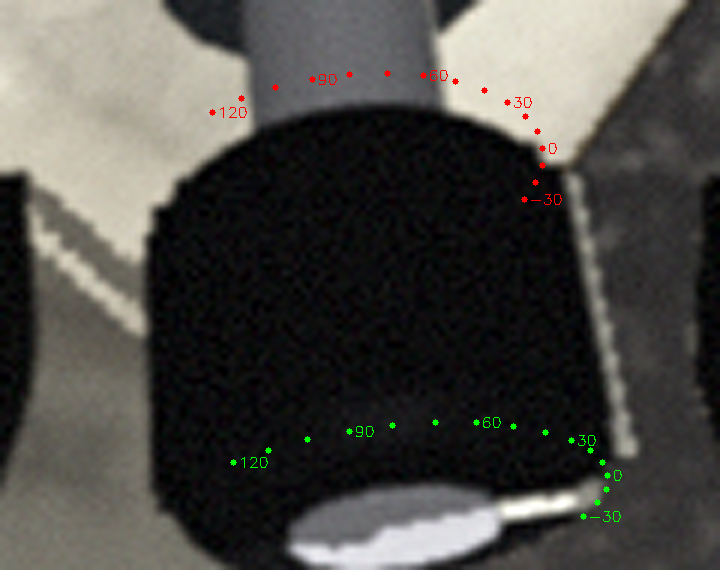

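View pics/wrist23.png

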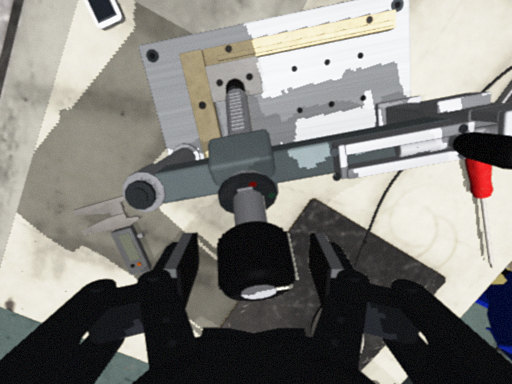

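```bash
python3 - <<'E'
from h import *
G=np.array([-.0926,.0395,.2042])
def slide(s,u,v):
    o,d=ray(s,u,v); o=w2f(o);d=RF.T@d; d/=np.linalg.norm(d)
    k=np.linalg.lstsq(np.c_[AX,-d],o-G,rcond=None)[0]; 
    return 10.8-(k[0]*1e3-15), np.linalg.norm(G+k[0]*AX-o-k[1]*d)*1e3
s=load("pics/wrist23.npz"); c=proj(s,rim(0,0,0,.0588)).astype(int);x=int(np.clip(c[0]-60,0,392)); y=int(np.clip(c[1]-55,0,289))
print(slide(s,x+395/6-.4,y+528/6-.4))
# lower rim apex comparison: silhouette top of grip at (345,105) vs model apex (385,73)
E
cat > pl.py <<'E'
from h import *
G=np.array([-.0926,.0395,.2042])
# psi from end-face radial line: intersect ray with end plane at given slide
def endpsi(s,u,v,slide):
    o,d=ray(s,u,v); o=w2f(o); d=RF.T@d
    c=G-(slide-.0108)*AX+.015*AX
    k=((c-o)@AX)/(d@AX); p=o+k*d-c; e1=np.array([0,-1,0.]); e2=np.cross(AX,e1)
    return np.array([p@e1,p@e2])*1e3
def ang(s,p0,p1,slide):
    a=endpsi(s,*p0,slide);b=endpsi(s,*p1,slide); return a.round(1),b.round(1),np.degrees(np.arctan2(*(b-a)[::-1]))
E
python3 - <<'E'
from pl import *
s=load("pics/wrist23.npz"); c=proj(s,rim(0,0,0,.0588)).astype(int);x=int(np.clip(c[0]-60,0,392)); y=int(np.clip(c[1]-55,0,289))
q=lambda a,b:(x+(a+.5)/6-.5,y+(b+.5)/6-.5)
print("now",ang(s,q(500,510),q(578,499),.0572))
s=load("pics/wrist7.npz"); q=lambda a,b:(200+(a+.5)/7-.5,170+(b+.5)/7-.5)
print("start",ang(s,q(472,445),q(545,415),.0125))
E
```

```text
(np.float64(57.36166684037569), np.float64(0.6565566578058147))
now (array([9.2, 0.7]), array([15.4,  0.3]), np.float64(-3.5121243161798557))
start (array([9. , 0.5]), array([16.6,  0.3]), np.float64(-1.6553970029431526))
```

Call:
move_arm(
  deltas=[
    {"gripper":60,"linear":[0,0,-20],"spin":0},
    {"gripper":60,"linear":[0,0,-30],"spin":0},
    {"gripper":60,"linear":[0,0,-35],"spin":0},
    {"gripper":60,"linear":[-30,-20,-10],"spin":0},
    {"gripper":60,"linear":[-30,-25,0],"spin":0},
  ],
)

```text
t: 19.45
tcp_pos: [0.5395, 0.1391, 0.2478]
tcp_rot: [-0.001, 0.987, -0.158, 0.003]
contact_force: [1.5, 2.1, -0.1]
gripper_width: 0.0599
```

Call:
move_arm(
  deltas=[
    {"gripper":60,"linear":[-30,-25,0],"spin":0},
    {"gripper":60,"linear":[-30,-25,0],"spin":0},
    {"gripper":60,"linear":[-30,-25,0],"spin":0},
    {"gripper":60,"linear":[-20,-30,0],"spin":0},
    {"gripper":60,"linear":[0,0,0],"spin":0},
  ],
)

```text
t: 19.87
tcp_pos: [0.4635, 0.2778, 0.2431]
tcp_rot: [-0.0, 0.988, -0.154, -0.0]
contact_force: [0.8, -1.7, -1.4]
gripper_width: 0.0603
```

```bash
python3 go.py -65 39.5 148 28
python3 - <<'E'
from h import *
from station import snapshot
for n,x,y,w,h in (("top",225,140,130,80),("side",230,140,80,80)):
    s=snapshot(n); np.savez(f"pics/{n}24.npz",**s); cv2.imwrite(f"pics/{n}24.png",s["img"])
    k=6 if n=="top" else 7
    cv2.imwrite(f"pics/{n}24z.png",cv2.resize(s["img"][y:y+h,x:x+w],None,fx=k,fy=k,interpolation=cv2.INTER_CUBIC))
E
```

```text
t 19.87 tcp_f(mm) [-205.4  223.7  243.1] toolang_f -10.97 | shift now-tool axes mm [173.  154.2  94.8] spin -39.0 | F [ 1.  -1.6 -1.4] w 60.3 q6 0.35
```

View pics/top24z.png

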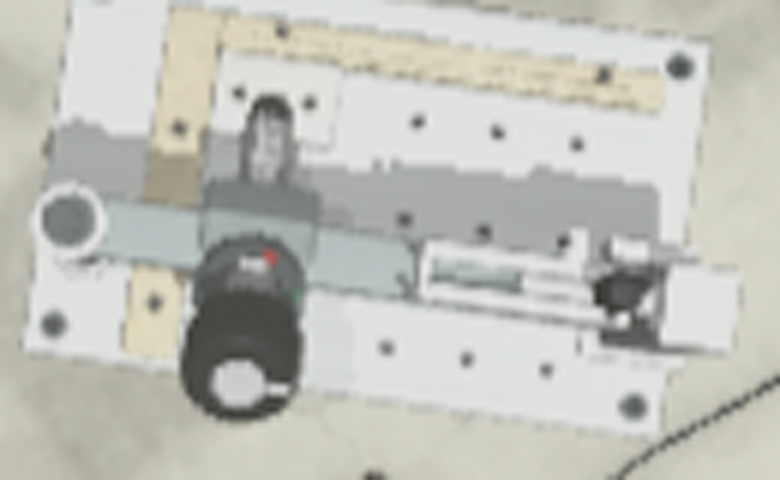

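View pics/side24z.png

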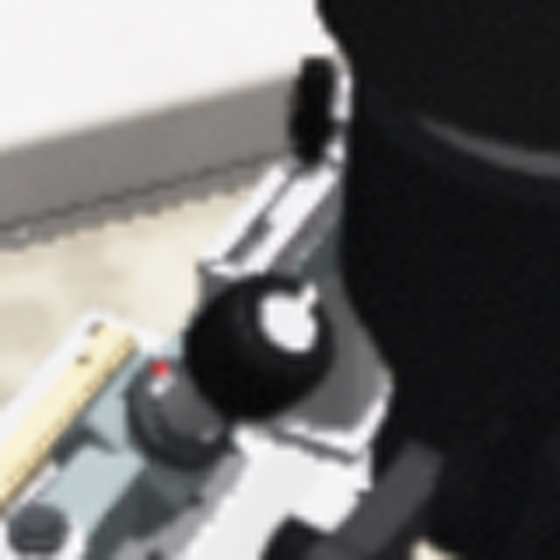

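Run:
```python
from h import *
def disc(s,c0,R):
    im=s["img"]; k=8; x,y=int(c0[0]-R),int(c0[1]-R)
    g=cv2.resize(im[y:y+2*R,x:x+2*R].max(2),None,fx=k,fy=k,interpolation=cv2.INTER_CUBIC)
    m=(g>135).astype(np.uint8); m=cv2.morphologyEx(m,cv2.MORPH_OPEN,cv2.getStructuringElement(2,(21,21)))
    n,l,st,c=cv2.connectedComponentsWithStats(m)
    out=[]
    for i in range(1,n):
        p=(c[i]+.5)/k-.5+[x,y]
        if st[i,0]>0 and st[i,1]>0 and st[i,0]+st[i,2]<2*R*k and st[i,1]+st[i,3]<2*R*k: out.append((p.round(2),st[i,4]/k/k,(st[i,2]/k,st[i,3]/k)))
    return out
z=lambda a,b,k,x,y:((a+.5)/k-.5+x,(b+.5)/k-.5+y)
t0,s0,t1,s1=[load(f"pics/{n}.npz") for n in("top0","side0","top24","side24")]
a=disc(t0,(263,218.5),9);b=disc(s0,(284.8,174.4),8);c=disc(t1,z(238,384,6,225,140),9);d=disc(s1,z(290,318,7,230,140),8)
for q in(a,b,c,d): print(q)
A,B,C,D=[min(q,key=lambda e:-e[1])[0] for q in(a,b,c,d)]
P,e=tri(t0,A,s0,B);Q,f=tri(t1,C,s1,D)
dv=w2f(Q)-w2f(P); print(w2f(P),e,w2f(Q),f,"d",dv*1e3,"axial",-dv@AX*1e3)
G=np.array([-.0926,.0395,.2042])
def slide(s,u,v):
    o,d=ray(s,u,v); o=w2f(o);d=RF.T@d; d/=np.linalg.norm(d)
    k=np.linalg.lstsq(np.c_[AX,-d],o-G,rcond=None)[0]; return 10.8-(k[0]*1e3-15)
print("top",slide(t0,*A),slide(t1,*C),"side",slide(s0,*B),slide(s1,*D))
```

```text
[(array([262.76, 218.2 ]), np.float64(60.03125), (np.float64(10.125), np.float64(8.0)))]
[(array([284.58, 173.67]), np.float64(52.421875), (np.float64(8.625), np.float64(9.875)))]
[(array([264.38, 203.5 ]), np.float64(57.234375), (np.float64(9.625), np.float64(7.75)))]
[(array([270.81, 185.43]), np.float64(50.515625), (np.float64(7.75), np.float64(8.0)))]
[-0.10152512  0.03932252  0.21726645] 0.0019471522180684055 [-0.07538836  0.03959273  0.17930965] 0.0015183875123558038 d [ 26.13675889   0.27021136 -37.95679828] axial 46.083817924007256
top 11.708678312369283 57.02529285322976 side 8.866496083217733 55.339712834592774
```

Call:
move_arm(
  deltas=[
    {"gripper":60,"linear":[0,0,0],"spin":-5.5},
    {"gripper":60,"linear":[0,0,0],"spin":-5.5},
    {"gripper":60,"linear":[14,38,0],"spin":0},
    {"gripper":60,"linear":[14,38,0],"spin":0},
    {"gripper":60,"linear":[14,38,0],"spin":0},
  ],
)

```text
t: 20.38
tcp_pos: [0.4941, 0.1532, 0.2437]
tcp_rot: [0.0, 0.998, -0.06, 0.0]
contact_force: [1.4, 0.5, 0.2]
gripper_width: 0.0596
```

Call:
move_arm(
  deltas=[
    {"gripper":60,"linear":[14,38,5],"spin":0},
    {"gripper":60,"linear":[14,38,5],"spin":0},
    {"gripper":60,"linear":[14,40,0],"spin":0},
    {"gripper":60,"linear":[0,0,0],"spin":0},
  ],
)

```text
t: 20.72
tcp_pos: [0.5223, 0.0288, 0.2337]
tcp_rot: [0.001, 0.998, -0.064, -0.0]
contact_force: [0.1, 1.6, -1.0]
gripper_width: 0.0598
```

```bash
python3 go.py -121 -8.3 233 0; python3 look.py 25 58.8
python3 - <<'E'
from h import *
for n in (6,25):
    s=load(f"pics/wrist{n}.npz"); cv2.imwrite(f"pics/w{n}z.png",cv2.resize(s["img"][50:240,110:290],None,fx=3.1,fy=3.1,interpolation=cv2.INTER_CUBIC))
E
```

```text
t 20.72 tcp_f(mm) [-118.   -16.8  233.7] toolang_f -0.61 | shift now-tool axes mm [-3.1 -8.5  0.7] spin -0.6 | F [-0.1  1.6 -1. ] w 59.8 q6 1.0
```

View pics/w6z.png

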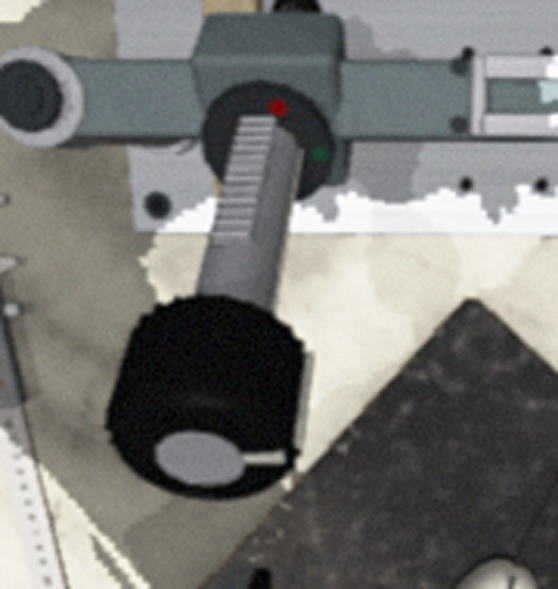

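View pics/w25z.png

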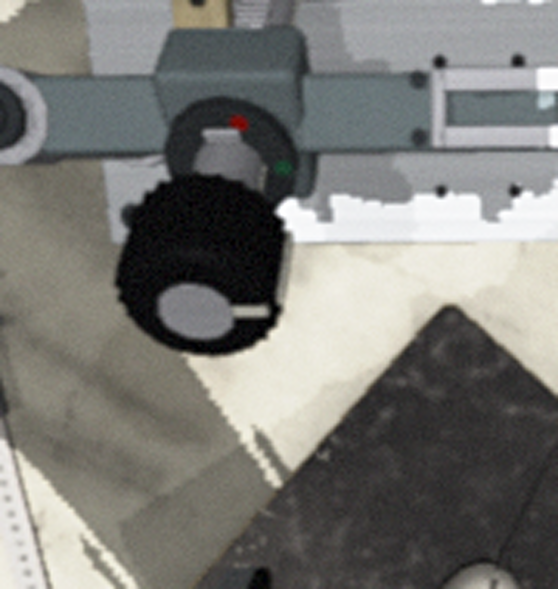

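Run:
```python
from h import *
s=load("pics/wrist6.npz"); cv2.imwrite("pics/w6zz.png",cv2.resize(s["img"][78:135,165:215],None,fx=10,fy=10,interpolation=cv2.INTER_CUBIC))
s=load("pics/wrist25.npz"); cv2.imwrite("pics/w25zz.png",cv2.resize(s["img"][78:135,150:215],None,fx=10,fy=10,interpolation=cv2.INTER_CUBIC))
from pl import *
def slide(s,u,v):
    o,d=ray(s,u,v); o=w2f(o);d=RF.T@d; d/=np.linalg.norm(d)
    k=np.linalg.lstsq(np.c_[AX,-d],o-G,rcond=None)[0]; return 10.8-(k[0]*1e3-15), np.linalg.norm(G+k[0]*AX-o-k[1]*d)*1e3
def disc(s,c0,R=14,thr=85):
    k=6;x,y=int(c0[0]-R),int(c0[1]-R)
    g=cv2.resize(s["img"][y:y+2*R,x:x+2*R].max(2),None,fx=k,fy=k,interpolation=cv2.INTER_CUBIC)
    m=(g>thr).astype(np.uint8); m=cv2.morphologyEx(m,cv2.MORPH_OPEN,cv2.getStructuringElement(2,(45,45)))
    n,l,st,c=cv2.connectedComponentsWithStats(m); i=1+np.argmin([np.hypot(*(c[j]/k-R)) for j in range(1,n)])
    return (c[i]+.5)/k-.5+[x,y],st[i,2:4]/k
for n,c in((6,(110+200/3.1,50+458/3.1)),(25,(110+196/3.1,50+311/3.1))):
    s=load(f"pics/wrist{n}.npz"); p,w=disc(s,c); print(n,p,w,slide(s,*p))
    b,g,r=[s["img"][...,i].astype(int) for i in range(3)]
    m=((r>110)&(g<60)&(b<60)); m[:, :150]=0;m[:,230:]=0;m[:70]=0;m[120:]=0; q=np.argwhere(m).mean(0)[::-1]
    # dot plane: red at radius16 psi 70: axial estimate by ray vs line parallel to axis through dot
    e1=np.array([0,-1,0.]); e2=np.cross(AX,e1); off=.016*(np.cos(np.radians(72))*e1+np.sin(np.radians(72))*e2)
    o,d=ray(s,*q); o=w2f(o);d=RF.T@d
    k=np.linalg.lstsq(np.c_[AX,-d],o-G-off,rcond=None)[0]; print(" dot",q,"axial",k[0]*1e3)
for n in (7,10):
    pass
```

```text
6 [173.95561472 197.46577671] [27.5        17.16666667] (np.float64(13.086112118397049), np.float64(0.1602739057640323))
 dot [199.4  84.4] axial -85.49111620095071
25 [172.74627788 150.07490589] [24.16666667 17.66666667] (np.float64(59.15920482926701), np.float64(0.08975344353248556))
 dot [186.81818182  89.45454545] axial -85.40592639187987
```

View pics/w6zz.png

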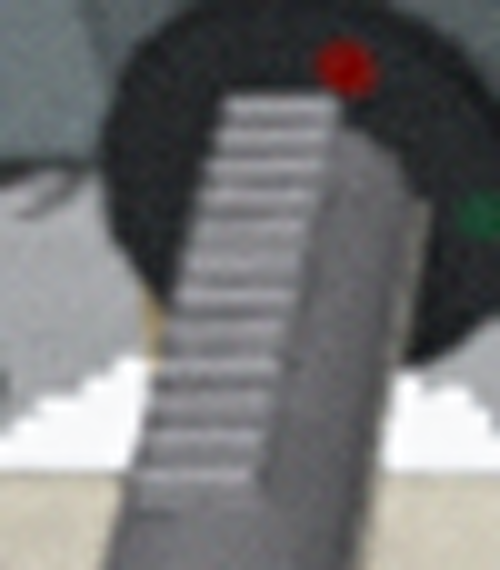

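View pics/w25zz.png

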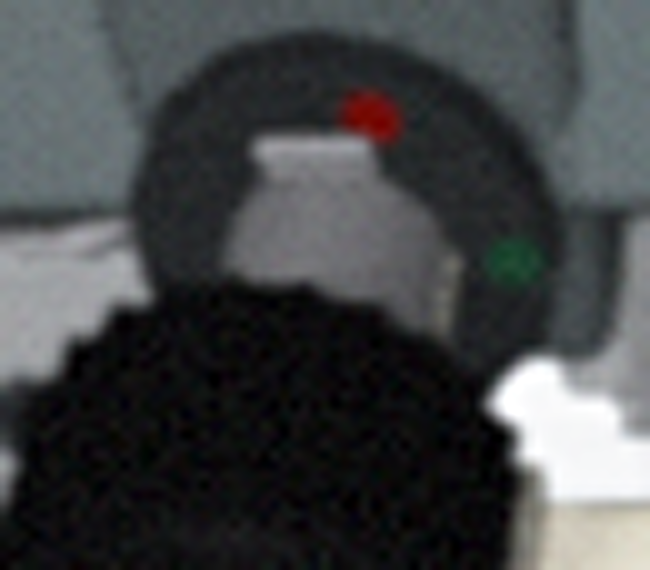

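Run:
```python
from pl import *
from scipy.signal import find_peaks
s=load("pics/wrist6.npz")
k=10
g=cv2.resize(cv2.cvtColor(s["img"],cv2.COLOR_BGR2GRAY)[70:140,165:215],None,fx=k,fy=k,interpolation=cv2.INTER_CUBIC)
# line from (285,175) to (195,585) in this crop (y +80)
P0=np.array([292.,140.]);P1=np.array([180.,620.])
n=500; pr=[]
for i in range(n):
    p=P0+(P1-P0)*i/(n-1)
    pr.append(np.mean([g[int(p[1]),int(p[0])+d] for d in range(-35,40,5)]))
pr=np.array(pr); sm=np.convolve(pr,np.ones(7)/7,'same')
pk,_=find_peaks(sm,prominence=1.5); 
ys=(P0[1]+(P1[1]-P0[1])*pk/(n-1))
print(len(pk),ys.round(0)-80,np.diff(ys).round(0),sm[pk].round(0))
tr,_=find_peaks(-sm,prominence=1.5); print((P0[1]+(P1[1]-P0[1])*tr/(n-1)-80).round(0))
# axial along line, ridge radius ~10.5
def cyl(s,u,v,r):
    o,d=ray(s,u,v); o=w2f(o)-G; d=RF.T@d
    o_=o-(o@AX)*AX; d_=d-(d@AX)*AX
    a,b,c=d_@d_,2*o_@d_,o_@o_-r*r; D=b*b-4*a*c
    kk=(-b-np.sqrt(max(D,0)))/2/a; return ((o+kk*d)@AX)*1e3
for p in pk:
    q=P0+(P1-P0)*p/(n-1); print(round(cyl(s,165+q[0]/k-.45,70+q[1]/k-.45,.0105),1),end=" ")
```

```text
14 [ 63. 107. 136. 167. 197. 227. 263. 296. 329. 365. 402. 437. 476. 537.] [44. 29. 31. 30. 31. 36. 33. 34. 36. 38. 35. 38. 62.] [ 42. 153. 152. 152. 150. 145. 151. 154. 145. 155. 143. 153. 156. 116.]
[ 80. 123. 152. 182. 213. 244. 281. 314. 349. 384. 422. 457. 518.]
-93.3 -87.1 -83.1 -79.0 -75.1 -71.1 -66.6 -62.6 -58.6 -54.4 -50.2 -46.3 -42.1 -35.7
```

Run:
```python
from pl import *
def cyl(s,u,v,r):
    o,d=ray(s,u,v); o=w2f(o)-G; d=RF.T@d
    o_=o-(o@AX)*AX; d_=d-(d@AX)*AX
    a,b,c=d_@d_,2*o_@d_,o_@o_-r*r; D=b*b-4*a*c
    kk=(-b-np.sqrt(max(D,0)))/2/a; return ((o+kk*d)@AX)*1e3
s=load("pics/wrist25.npz")
for y in (135,145,155,165,175): print(y,cyl(s,150+313/10-.45,78+y/10-.45,.0105))
s=load("pics/wrist6.npz")
for y in (95,107,115,476): print(y,cyl(s,165+280/10-.45 if y<400 else 165+20-.45,78+y/10-.45,.0105))
```

```text
135 -90.08679502624821
145 -88.68233262563675
155 -87.29480772200003
165 -85.92366378832371
175 -84.56838240826909
95 -88.80076764504561
107 -87.10827756564616
115 -85.9928973142941
476 -42.092677929847234
```

Call:
move_arm(
  deltas=[
    {"gripper":60,"linear":[20,-20,0],"spin":0},
    {"gripper":60,"linear":[20,-20,0],"spin":0},
    {"gripper":60,"linear":[12,-16,0],"spin":0},
    {"gripper":60,"linear":[0,0,0],"spin":7},
    {"gripper":60,"linear":[0,0,0],"spin":7},
  ],
)

```text
t: 21.18
tcp_pos: [0.5804, 0.0861, 0.2326]
tcp_rot: [0.001, 0.983, -0.183, -0.001]
contact_force: [-0.8, 0.3, -0.2]
gripper_width: 0.0604
```

Call:
move_arm(
  deltas=[
    {"gripper":60,"linear":[0,0,0],"spin":7},
    {"gripper":60,"linear":[0,0,10],"spin":5},
    {"gripper":60,"linear":[0,0,0],"spin":0},
  ],
)

```text
t: 21.43
tcp_pos: [0.5795, 0.0856, 0.222]
tcp_rot: [0.001, 0.959, -0.284, -0.001]
contact_force: [-0.3, 0.5, -0.8]
gripper_width: 0.0599
```

```bash
python3 go.py -66 39.5 150 -26
```

```text
t 21.43 tcp_f(mm) [-67.8  46.3 222. ] toolang_f -26.31 | shift now-tool axes mm [ 4.7  5.2 72. ] spin -0.3 | F [-0.3  0.4 -0.8] w 59.9 q6 0.51
```

Call:
move_arm(
  deltas=[
    {"gripper":60,"linear":[4.5,5,5],"spin":0},
    {"gripper":60,"linear":[0,0,20],"spin":0},
    {"gripper":60,"linear":[0,0,20],"spin":0},
    {"gripper":60,"linear":[0,0,20],"spin":0},
    {"gripper":60,"linear":[0,0,6],"spin":0},
  ],
)

```text
t: 21.85
tcp_pos: [0.5797, 0.0782, 0.1492]
tcp_rot: [0.001, 0.96, -0.281, -0.002]
contact_force: [-0.0, -0.4, -1.4]
gripper_width: 0.0602
```

Call:
move_arm(
  deltas=[
    {"gripper":25,"linear":[0,0,0],"spin":0},
    {"gripper":25,"linear":[0,0,0],"spin":0},
    {"gripper":25,"linear":[0,0,0],"spin":0},
    {"gripper":25,"linear":[0,0,0],"spin":0},
  ],
)

```text
t: 22.18
tcp_pos: [0.5813, 0.0793, 0.154]
tcp_rot: [-0.001, 0.96, -0.281, 0.0]
contact_force: [-2.8, 1.9, 1.1]
gripper_width: 0.0373
```

```bash
python3 go.py -66 39.5 150 25
```

```text
t 22.18 tcp_f(mm) [-65.3  40.2 154. ] toolang_f -25.99 | shift now-tool axes mm [-0.3  1.   4. ] spin -51.0 | F [-3.   1.5  1.1] w 37.3 q6 0.52
```

Call:
move_arm(
  deltas=[
    {"gripper":25,"linear":[0,0,0],"spin":-6},
    {"gripper":25,"linear":[0,0,0],"spin":-6},
    {"gripper":25,"linear":[0,0,0],"spin":-6},
    {"gripper":25,"linear":[0,0,0],"spin":-6},
    {"gripper":25,"linear":[0,0,0],"spin":-6},
  ],
)

```text
t: 22.6
tcp_pos: [0.5809, 0.077, 0.1537]
tcp_rot: [0.002, 1.0, -0.022, -0.0]
contact_force: [-4.0, -7.7, 1.1]
gripper_width: 0.0347
```

Call:
move_arm(
  deltas=[
    {"gripper":25,"linear":[0,1,0],"spin":-6},
    {"gripper":25,"linear":[0,1,0],"spin":-6},
    {"gripper":25,"linear":[0,1,0],"spin":-6},
    {"gripper":25,"linear":[0,0,0],"spin":-3},
  ],
)

```text
t: 22.93
tcp_pos: [0.5814, 0.0702, 0.1558]
tcp_rot: [0.005, 0.987, 0.159, -0.0]
contact_force: [-3.5, -14.3, 6.0]
gripper_width: 0.0346
```

```bash
python3 go.py -66 39.5 150 25
```

```text
t 22.93 tcp_f(mm) [-64.1  31.2 155.8] toolang_f 24.95 | shift now-tool axes mm [ 1.8 -8.4  5.7] spin -0.0 | F [ -1.8 -14.6   6. ] w 34.6 q6 1.42
```

Call:
move_arm(
  deltas=[
    {"gripper":60,"linear":[0,0,0],"spin":0},
    {"gripper":60,"linear":[0,0,0],"spin":0},
    {"gripper":60,"linear":[0,0,0],"spin":0},
    {"gripper":60,"linear":[0,-1,0],"spin":7},
    {"gripper":60,"linear":[0,-2,0],"spin":7},
  ],
)

```text
t: 23.35
tcp_pos: [0.5808, 0.0792, 0.1531]
tcp_rot: [-0.0, 0.999, 0.034, 0.001]
contact_force: [0.2, 0.1, -0.7]
gripper_width: 0.0602
```

Call:
move_arm(
  deltas=[
    {"gripper":60,"linear":[0,0,0],"spin":7},
    {"gripper":60,"linear":[0,0,0],"spin":7},
    {"gripper":60,"linear":[0,0,0],"spin":7},
    {"gripper":60,"linear":[0,0,0],"spin":7},
    {"gripper":60,"linear":[0,0,0],"spin":7},
  ],
)

```text
t: 23.77
tcp_pos: [0.5808, 0.0794, 0.1531]
tcp_rot: [-0.0, 0.963, -0.268, 0.0]
contact_force: [-0.1, -0.2, 0.5]
gripper_width: 0.0599
```

```bash
python3 go.py -66 39.5 151 -25; python3 look.py 26 54.8
```

```text
t 23.77 tcp_f(mm) [-65.7  40.3 153.1] toolang_f -24.38 | shift now-tool axes mm [0.1 0.9 2.1] spin 0.6 | F [-0.1 -0.2  0.5] w 59.9 q6 0.55
```

View pics/wrist26r.png

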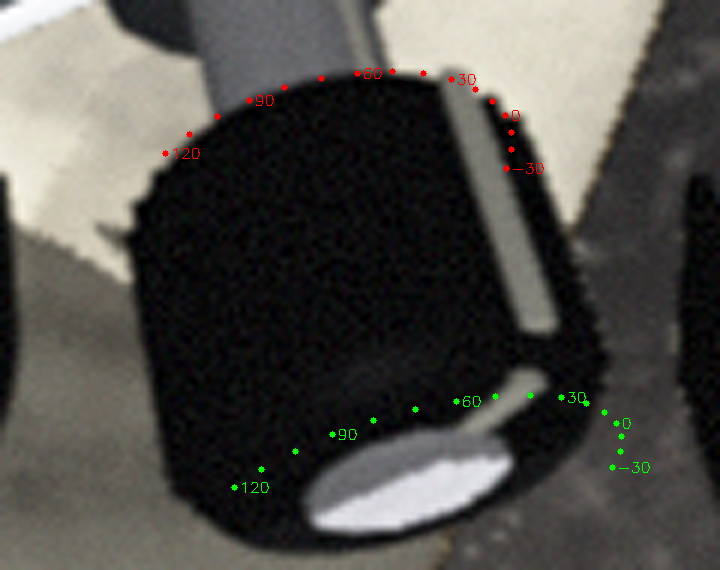

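Call:
move_arm(
  deltas=[
    {"gripper":25,"linear":[0,1,0],"spin":0},
    {"gripper":25,"linear":[0,0,0],"spin":0},
    {"gripper":25,"linear":[0,0,0],"spin":0},
    {"gripper":25,"linear":[0,0,0],"spin":0},
    {"gripper":25,"linear":[0,0,0],"spin":-6},
  ],
)

```text
t: 24.23
tcp_pos: [0.5797, 0.0774, 0.1531]
tcp_rot: [0.001, 0.977, -0.214, -0.0]
contact_force: [-3.5, -2.4, 3.4]
gripper_width: 0.0363
```

Call:
move_arm(
  deltas=[
    {"gripper":25,"linear":[0,0,0],"spin":-6},
    {"gripper":25,"linear":[0,0,0],"spin":-6},
    {"gripper":25,"linear":[0,0,0],"spin":-6},
    {"gripper":25,"linear":[0,0,0],"spin":-6},
    {"gripper":25,"linear":[0,1,0],"spin":-6},
  ],
)

```text
t: 24.65
tcp_pos: [0.5794, 0.0737, 0.1534]
tcp_rot: [0.003, 0.999, 0.048, -0.001]
contact_force: [-2.4, -7.5, 3.5]
gripper_width: 0.0347
```

Call:
move_arm(
  deltas=[
    {"gripper":25,"linear":[0,1,0],"spin":-6},
    {"gripper":25,"linear":[0,1,0],"spin":-6},
    {"gripper":25,"linear":[0,0,0],"spin":0},
  ],
)

```text
t: 24.9
tcp_pos: [0.5808, 0.0701, 0.1545]
tcp_rot: [0.004, 0.989, 0.151, -0.0]
contact_force: [0.2, -8.9, 3.7]
gripper_width: 0.0343
```

```bash
python3 go.py -66 39.5 150 25
```

```text
t 24.9 tcp_f(mm) [-64.7  31.1 154.5] toolang_f 24.06 | shift now-tool axes mm [ 2.2 -8.3  4.4] spin -0.9 | F [ 1.3 -8.8  3.7] w 34.3 q6 1.41
```

Call:
move_arm(
  deltas=[
    {"gripper":60,"linear":[0,0,0],"spin":0},
    {"gripper":60,"linear":[0,0,0],"spin":0},
    {"gripper":60,"linear":[0,0,0],"spin":0},
    {"gripper":60,"linear":[0,-1,0],"spin":7},
    {"gripper":60,"linear":[0,-2,0],"spin":7},
  ],
)

```text
t: 25.32
tcp_pos: [0.5795, 0.0782, 0.1525]
tcp_rot: [-0.0, 1.0, 0.026, -0.0]
contact_force: [-0.0, 0.3, 0.2]
gripper_width: 0.0603
```

Call:
move_arm(
  deltas=[
    {"gripper":60,"linear":[0,0,0],"spin":7},
    {"gripper":60,"linear":[0,0,0],"spin":7},
    {"gripper":60,"linear":[0,0,0],"spin":7},
    {"gripper":60,"linear":[0,0,0],"spin":7},
    {"gripper":60,"linear":[0,0,0],"spin":7},
  ],
)

```text
t: 25.73
tcp_pos: [0.5795, 0.0784, 0.1525]
tcp_rot: [-0.0, 0.961, -0.276, -0.0]
contact_force: [0.1, 0.0, 0.6]
gripper_width: 0.0597
```

```bash
python3 go.py -66 39.5 151 -25; python3 look.py 27 54.8
```

```text
t 25.73 tcp_f(mm) [-66.9  39.2 152.5] toolang_f -25.33 | shift now-tool axes mm [ 0.7 -0.7  1.5] spin -0.3 | F [0.1 0.  0.6] w 59.7 q6 0.53
```

View pics/wrist27r.png

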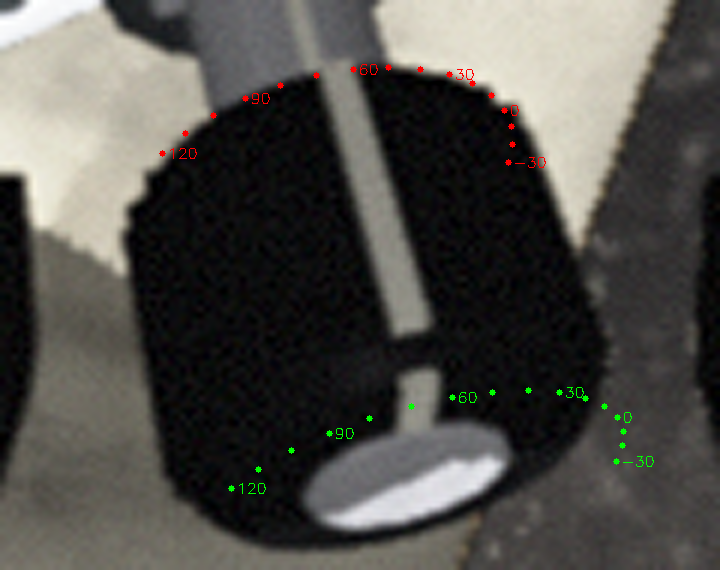

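Call:
move_arm(
  deltas=[
    {"gripper":60,"linear":[0,0,0],"spin":-7},
    {"gripper":60,"linear":[0,0,0],"spin":-7},
    {"gripper":60,"linear":[0,0,0],"spin":-7},
    {"gripper":60,"linear":[0,0,0],"spin":-7},
    {"gripper":60,"linear":[0,0,0],"spin":-7},
  ],
)

```text
t: 26.2
tcp_pos: [0.5795, 0.0783, 0.1525]
tcp_rot: [-0.0, 0.999, 0.033, -0.0]
contact_force: [-0.7, -0.2, 0.3]
gripper_width: 0.0602
```

Call:
move_arm(
  deltas=[
    {"gripper":60,"linear":[0,0,2],"spin":-7},
    {"gripper":60,"linear":[0,0,0],"spin":-7},
    {"gripper":60,"linear":[0,0,0],"spin":-5},
  ],
)

```text
t: 26.45
tcp_pos: [0.5794, 0.0783, 0.1504]
tcp_rot: [-0.0, 0.98, 0.198, -0.0]
contact_force: [-0.3, -1.2, -0.2]
gripper_width: 0.06
```

Call:
move_arm(
  deltas=[
    {"gripper":25,"linear":[0,0,0],"spin":0},
    {"gripper":25,"linear":[0,0,0],"spin":0},
    {"gripper":25,"linear":[0,0,0],"spin":0},
    {"gripper":25,"linear":[0,0,0],"spin":0},
  ],
  force=50,
)

```text
t: 26.78
tcp_pos: [0.5798, 0.0775, 0.151]
tcp_rot: [0.0, 0.981, 0.192, 0.0]
contact_force: [1.2, -2.0, 1.4]
gripper_width: 0.037
```

```bash
python3 go.py -66 39.5 150 28; python3 fo.py; python3 look.py 28 54.8
```

```text
t 26.78 tcp_f(mm) [-66.5  38.3 151. ] toolang_f 28.88 | shift now-tool axes mm [ 1.1 -0.8  1. ] spin 0.9 | F [ 1.4 -1.8  1.4] w 37.0 q6 1.48
26.78 tcp [-66.5  38.3 151. ] F [ 1.4 -1.8  1.4] F.ax 0.3 slide est 55.7
```

View pics/wrist28.png

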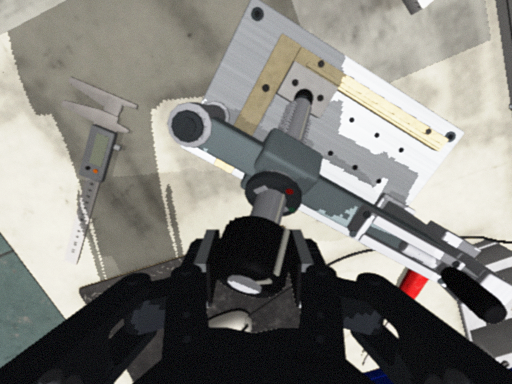

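Call:
move_arm(
  deltas=[
    {"gripper":25,"linear":[1,0.6,1.6],"spin":0},
    {"gripper":25,"linear":[1,0.6,1.6],"spin":0},
    {"gripper":25,"linear":[0.5,0.3,0.9],"spin":0},
    {"gripper":25,"linear":[0,0,0],"spin":0},
    {"gripper":25,"linear":[0,0,0],"spin":0},
  ],
)

```text
t: 27.25
tcp_pos: [0.5826, 0.0772, 0.1471]
tcp_rot: [0.0, 0.981, 0.193, 0.0]
contact_force: [-2.2, -2.1, 4.9]
gripper_width: 0.0374
```

```bash
python3 fo.py; python3 look.py 29 59.8
python3 - <<'E'
from pl import *
def slide(s,u,v):
    o,d=ray(s,u,v); o=w2f(o);d=RF.T@d; d/=np.linalg.norm(d)
    k=np.linalg.lstsq(np.c_[AX,-d],o-G,rcond=None)[0]; return 10.8-(k[0]*1e3-15), np.linalg.norm(G+k[0]*AX-o-k[1]*d)*1e3
for n in (18,28,29):
    s=load(f"pics/wrist{n}.npz"); print(n,proj(s,rim(0,.015,0,.0575)))
    cv2.imwrite(f"pics/w{n}z.png",cv2.resize(s["img"][170:300,200:310],None,fx=4,fy=4,interpolation=cv2.INTER_CUBIC))
    for thr in (100,):
        m=(s["img"].max(2)>thr).astype(np.uint8); 
        k,l,st,c=cv2.connectedComponentsWithStats(m)
        for i in range(1,k):
            if st[i,4]>60 and 215<c[i][0]<290 and 250<c[i][1]<310: print(st[i],c[i],slide(s,*c[i]))
a=np.hstack([cv2.imread(f"pics/w{n}z.png")[:, :266*1] if 0 else cv2.imread(f"pics/w{n}z.png")[:,:] for n in (28,29)]); cv2.imwrite("pics/cmp.png",cv2.resize(a,None,fx=.9,fy=.9))
E
```

```text
27.25 tcp [-63.7  38.3 147.1] F [-2.  -2.4  4.9] F.ax 5.1 slide est 60.5
18 [240.53518434 289.7074257 ]
[230 276  43  18 464] [248.44181034 283.75431034] (np.float64(61.4742818906485), np.float64(2.7450688819681885))
28 [241.15105222 281.73878871]
[227 276  45  18 465] [246.40645161 284.10107527] (np.float64(57.230431133641005), np.float64(2.75341272365337))
29 [238.02699417 291.22916024]
[227 276  45  18 469] [246.39232409 284.28358209] (np.float64(61.969841002473515), np.float64(2.7825530124986173))
```

View pics/cmp.png

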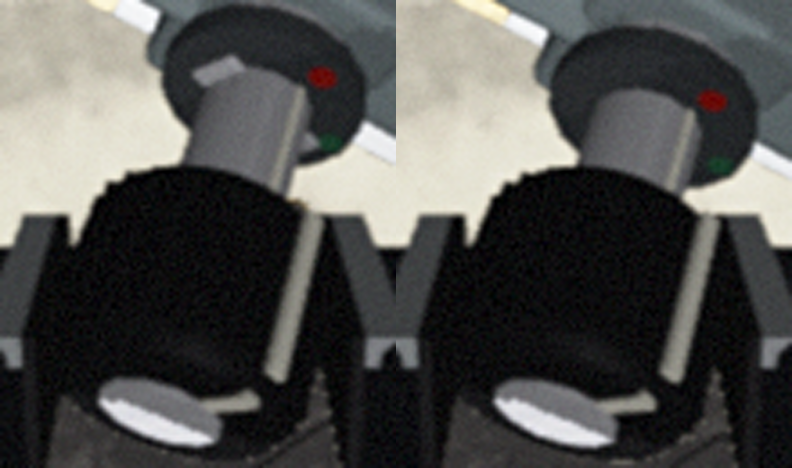

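Run:
```python
from pl import *
def slide(s,u,v):
    o,d=ray(s,u,v); o=w2f(o);d=RF.T@d; d/=np.linalg.norm(d)
    k=np.linalg.lstsq(np.c_[AX,-d],o-G,rcond=None)[0]; return 10.8-(k[0]*1e3-15), np.linalg.norm(G+k[0]*AX-o-k[1]*d)*1e3
ims=[]
for n in (17,18,19,20,21,22,23,26,27,28,29):
    s=load(f"pics/wrist{n}.npz")
    m=(s["img"].max(2)>100).astype(np.uint8); m=cv2.morphologyEx(m,cv2.MORPH_OPEN,cv2.getStructuringElement(2,(7,7)))
    k,l,st,c=cv2.connectedComponentsWithStats(m)
    for i in range(1,k):
        if st[i,4]>60 and 215<c[i][0]<290 and 250<c[i][1]<315: print(n,st[i],c[i].round(1),np.round(slide(s,*c[i]),1))
    if n in (19,20,21,22):
        a=s["img"][170:300,205:305] if n!=20 else s["img"][170:300,205:305]; ims.append(cv2.resize(a,None,fx=4,fy=4,interpolation=cv2.INTER_CUBIC))
cv2.imwrite("pics/cmp2.png",cv2.resize(np.vstack([np.hstack(ims[:2]),np.hstack(ims[2:])]),None,fx=.57,fy=.57))
```

```text
17 [230 276  33  18 415] [246.6 284. ] [57.3  1.9]
18 [230 276  33  18 411] [246.3 284.2] [60.9  1.8]
19 [249 282  33  15 356] [265.6 289.5] [58.9  1. ]
19 [210 284  30  43 710] [222.9 305.9] [52.9 19.5]
20 [221 269  17  11 139] [228.7 274.5] [70.  23.5]
20 [265 276  25  17 303] [277.9 284.6] [59.2  1.4]
20 [ 215  292   66   41 2052] [246. 311.] [51.1 19.1]
21 [248 290  35  14 371] [264.9 296.7] [56.2  0.8]
22 [222 268  11  10  85] [226.7 272.9] [69.4 22.4]
22 [261 276  29  17 324] [274.7 284.4] [58.1  1.1]
22 [ 211  290   65   43 2009] [242.3 310.6] [50.1 18.7]
23 [242 285  35  15 367] [258.6 292. ] [57.2  0.7]
26 [248 275  33  18 373] [264.2 283.9] [56.4  0.6]
26 [ 187  289   80   48 2532] [225.  310.5] [48.5 20.1]
27 [246 273  31  19 392] [260.7 282.8] [56.8  0.4]
27 [ 188  289   80   48 2567] [226.4 310.6] [48.1 18.3]
28 [228 276  32  18 408] [244.  284.4] [56.7  1.7]
29 [228 276  32  18 411] [244.  284.5] [61.5  1.7]
```

View pics/cmp2.png

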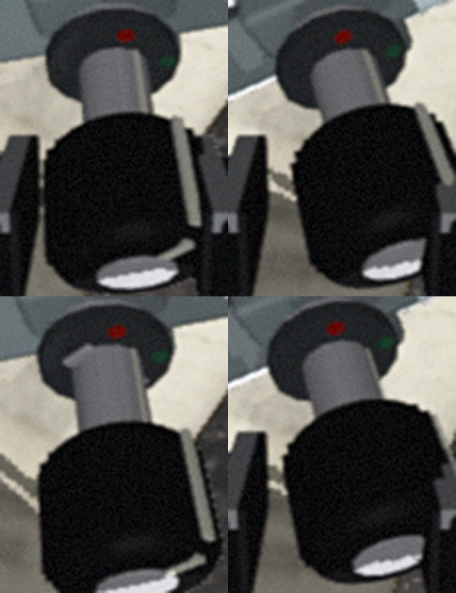

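Call:
move_arm(
  deltas=[
    {"gripper":25,"linear":[0.5,0.3,0.8],"spin":0},
    {"gripper":25,"linear":[0,0,0],"spin":5},
    {"gripper":25,"linear":[0,0,0],"spin":5},
  ],
)

```text
t: 27.55
tcp_pos: [0.583, 0.0785, 0.1459]
tcp_rot: [-0.001, 0.994, 0.105, 0.0]
contact_force: [-2.2, 2.7, 3.8]
gripper_width: 0.036
```

```bash
cat > raw.py <<'E'
from pl import *
import sys,subprocess
def slide(s,u,v):
    o,d=ray(s,u,v); o=w2f(o);d=RF.T@d; d/=np.linalg.norm(d)
    k=np.linalg.lstsq(np.c_[AX,-d],o-G,rcond=None)[0]; return 10.8-(k[0]*1e3-15), np.linalg.norm(G+k[0]*AX-o-k[1]*d)*1e3
n=sys.argv[1]; subprocess.run(["python3","look.py",n,"58.8"]); subprocess.run(["python3","fo.py"])
s=load(f"pics/wrist{n}.npz")
m=(s["img"].max(2)>100).astype(np.uint8); m=cv2.morphologyEx(m,cv2.MORPH_OPEN,cv2.getStructuringElement(2,(7,7)))
k,l,st,c=cv2.connectedComponentsWithStats(m)
for i in range(1,k):
    if 200<st[i,4]<600 and 215<c[i][0]<290 and 250<c[i][1]<315: print(n,st[i],c[i].round(1),np.round(slide(s,*c[i]),1))
cv2.imwrite(f"pics/w{n}z.png",cv2.resize(s["img"][150:310,200:320],None,fx=4,fy=4,interpolation=cv2.INTER_CUBIC))
E
python3 raw.py 30
```

```text
27.6 tcp [-63.4  39.7 145.9] F [-2.2  0.1  3.9] F.ax 4.4 slide est 61.7
30 [232 281  34  15 383] [249.1 288. ] [61.7  1.5]
```

View pics/w30z.png

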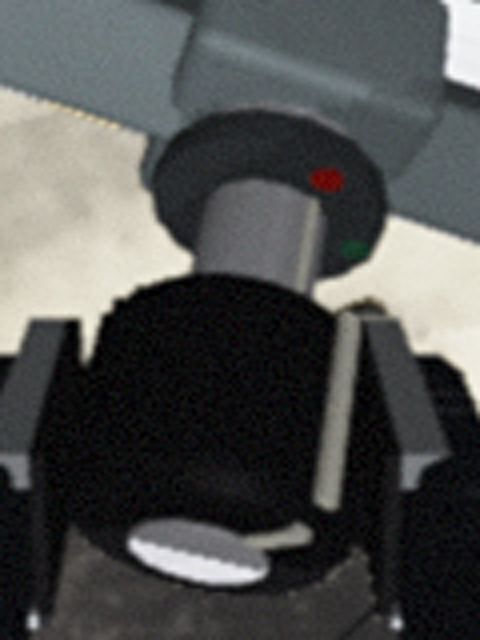

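Call:
move_arm(
  deltas=[
    {"gripper":25,"linear":[0.2,0,0.3],"spin":6},
    {"gripper":25,"linear":[0.2,0,0.3],"spin":6},
  ],
)

```text
t: 27.77
tcp_pos: [0.5836, 0.0785, 0.1455]
tcp_rot: [-0.001, 1.0, 0.002, 0.0]
contact_force: [-1.5, 2.4, 3.5]
gripper_width: 0.0347
```

```bash
python3 raw.py 31
```

```text
27.82 tcp [-62.9  39.8 145.4] F [-1.8  1.2  5.3] F.ax 5.4 slide est 62.4
31 [236 283  35  14 381] [253.1 289.7] [61.8  1.4]
```

Call:
move_arm(
  deltas=[
    {"gripper":25,"linear":[0.1,0,0.2],"spin":6},
    {"gripper":25,"linear":[0,0,0],"spin":6},
  ],
)

```text
t: 27.98
tcp_pos: [0.5842, 0.0797, 0.1453]
tcp_rot: [-0.002, 0.995, -0.101, 0.001]
contact_force: [0.5, 9.0, 4.4]
gripper_width: 0.0345
```

```bash
python3 raw.py 32
```

```text
28.03 tcp [-62.3  41.3 145.4] F [-1.4  4.4  5.4] F.ax 5.2 slide est 62.7
32 [243 285  34  14 359] [259.3 291.3] [61.4  1. ]
```

View pics/w32z.png

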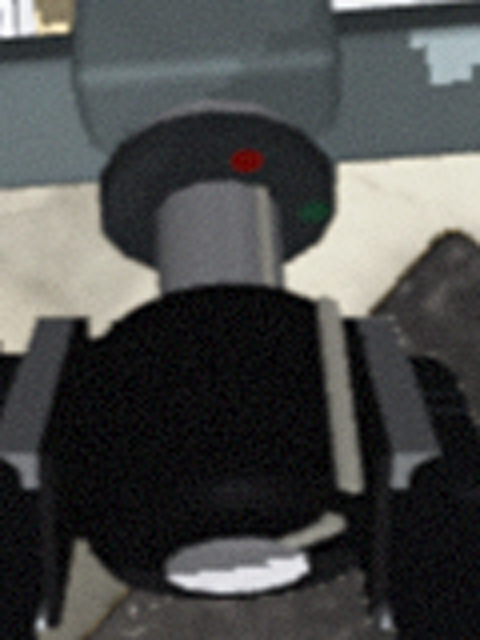

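Call:
move_arm(
  deltas=[
    {"gripper":25,"linear":[0,0,0],"spin":6},
    {"gripper":25,"linear":[0,-2,0],"spin":6},
    {"gripper":25,"linear":[0,-1,0],"spin":4},
    {"gripper":25,"linear":[0,0,0],"spin":0},
  ],
)

```text
t: 28.37
tcp_pos: [0.5862, 0.0837, 0.1465]
tcp_rot: [-0.004, 0.971, -0.238, 0.002]
contact_force: [-0.9, 4.8, 6.6]
gripper_width: 0.0346
```

```bash
python3 raw.py 33; python3 go.py -64 39.5 147 28
```

```text
28.42 tcp [-60.9  45.  146.5] F [-1.6  6.3  5.1] F.ax 5.1 slide est 62.7
33 [257 280  33  17 373] [273.2 288.7] [61.1  0.3]
t 28.42 tcp_f(mm) [-60.9  45.  146.5] toolang_f -20.66 | shift now-tool axes mm [-1.   6.2 -0.6] spin -48.7 | F [-1.6  6.3  5.1] w 34.0 q6 0.62
```

Call:
move_arm(
  deltas=[
    {"gripper":60,"linear":[0,0,0],"spin":0},
    {"gripper":60,"linear":[0,0,0],"spin":0},
    {"gripper":60,"linear":[0,0,0],"spin":0},
    {"gripper":60,"linear":[0,1,0],"spin":-7},
    {"gripper":60,"linear":[0,1,0],"spin":-7},
  ],
)

```text
t: 28.83
tcp_pos: [0.5834, 0.0782, 0.1439]
tcp_rot: [0.0, 0.993, -0.116, -0.001]
contact_force: [0.2, -0.6, 0.0]
gripper_width: 0.0599
```

```bash
python3 raw.py 34; python3 go.py -64 39.5 147 28
```

```text
28.88 tcp [-63.   39.2 144. ] F [-0.4 -0.2  0.3] F.ax 0.4 slide est 63.5
34 [240 292  35  13 365] [257.  297.8] [58.9  0.9]
t 28.88 tcp_f(mm) [-63.   39.2 144. ] toolang_f -6.24 | shift now-tool axes mm [-1.1 -0.2 -3. ] spin -34.2 | F [-0.4 -0.2  0.3] w 60.2 q6 0.87
```

View pics/w34z.png

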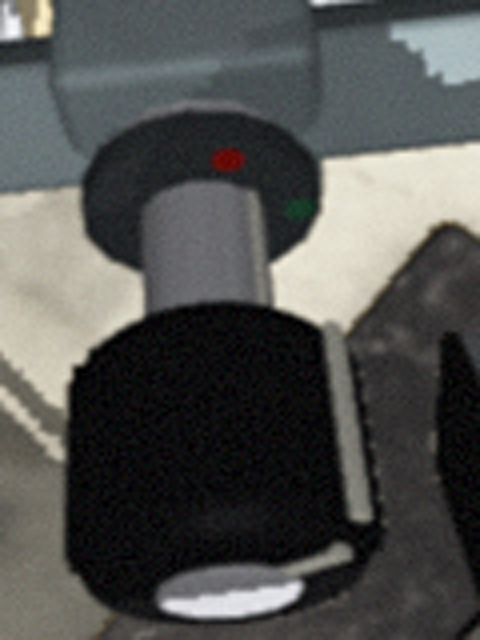

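Call:
move_arm(
  deltas=[
    {"gripper":60,"linear":[-1,0,-3],"spin":-7},
    {"gripper":60,"linear":[0,0,0],"spin":-7},
    {"gripper":60,"linear":[0,0,0],"spin":-7},
    {"gripper":60,"linear":[0,0,0],"spin":-7},
    {"gripper":60,"linear":[0,0,0],"spin":-6},
  ],
)

```text
t: 29.3
tcp_pos: [0.5826, 0.0784, 0.1472]
tcp_rot: [0.0, 0.984, 0.178, -0.001]
contact_force: [-0.4, -0.2, 0.7]
gripper_width: 0.0603
```

Call:
move_arm(
  deltas=[
    {"gripper":25,"linear":[0,0,0],"spin":0},
    {"gripper":25,"linear":[0,0,0],"spin":0},
    {"gripper":25,"linear":[0,0,0],"spin":0},
    {"gripper":25,"linear":[0,0,0],"spin":0},
  ],
)

```text
t: 29.63
tcp_pos: [0.5828, 0.0779, 0.148]
tcp_rot: [0.001, 0.985, 0.174, -0.0]
contact_force: [0.9, -3.0, 0.3]
gripper_width: 0.0372
```

```bash
python3 raw.py 35; python3 go.py -64 39.5 147 28
```

```text
29.68 tcp [-63.6  39.1 147.9] F [ 1.5 -3.   1.6] F.ax 0.4 slide est 59.9
35 [228 281  35  18 399] [245.  289.7] [59.   1.9]
t 29.68 tcp_f(mm) [-63.6  39.1 147.9] toolang_f 26.8 | shift now-tool axes mm [-0.2 -0.5  0.9] spin -1.2 | F [ 1.5 -3.   1.6] w 37.0 q6 1.45
```

Call:
move_arm(
  deltas=[
    {"gripper":25,"linear":[0.5,0.3,0.8],"spin":0},
    {"gripper":25,"linear":[0,0,0],"spin":6},
    {"gripper":25,"linear":[0,0,0],"spin":6},
    {"gripper":25,"linear":[0,0,0],"spin":6},
    {"gripper":25,"linear":[0,0,0],"spin":6},
  ],
)

```text
t: 30.1
tcp_pos: [0.5838, 0.08, 0.1475]
tcp_rot: [-0.001, 0.999, -0.035, 0.001]
contact_force: [2.8, 1.0, -1.2]
gripper_width: 0.0344
```

```bash
python3 raw.py 36; python3 go.py -64 39.5 147 28
```

```text
30.15 tcp [-62.7  41.1 147.3] F [ 1.1  0.9 -0.4] F.ax -1.0 slide est 61.0
36 [240 287  35  13 362] [256.8 293.3] [59.  1.]
t 30.15 tcp_f(mm) [-62.7  41.1 147.3] toolang_f 2.34 | shift now-tool axes mm [-1.4  1.5  0.3] spin -25.7 | F [ 1.1  0.9 -0.4] w 33.9 q6 1.02
```

View pics/w36z.png

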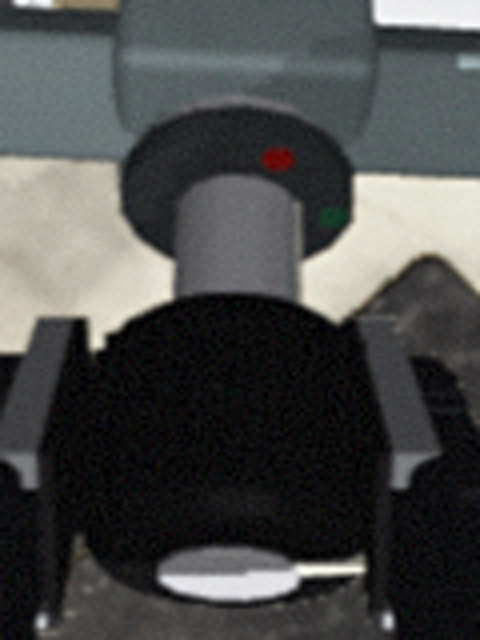

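Call:
move_arm(
  deltas=[
    {"gripper":25,"linear":[0,0,0],"spin":6},
    {"gripper":25,"linear":[0,-1,0],"spin":6},
    {"gripper":25,"linear":[0,-1,0],"spin":6},
    {"gripper":25,"linear":[0,-1,0],"spin":5},
    {"gripper":25,"linear":[0,0,0],"spin":0},
  ],
)

```text
t: 30.57
tcp_pos: [0.5856, 0.0852, 0.1489]
tcp_rot: [-0.004, 0.973, -0.231, 0.002]
contact_force: [-0.6, 5.6, 3.6]
gripper_width: 0.0344
```

Call:
move_arm(
  deltas=[
    {"gripper":60,"linear":[0,0,0],"spin":0},
    {"gripper":60,"linear":[0,0,0],"spin":0},
    {"gripper":60,"linear":[0,0,0],"spin":0},
    {"gripper":60,"linear":[0,2,0],"spin":-7},
    {"gripper":60,"linear":[0,2,0],"spin":-7},
  ],
)

```text
t: 30.98
tcp_pos: [0.5823, 0.0774, 0.1465]
tcp_rot: [0.0, 0.994, -0.108, -0.001]
contact_force: [-0.0, -0.6, 0.1]
gripper_width: 0.06
```

```bash
python3 raw.py 37; python3 go.py -64 39.5 147 28
```

```text
31.03 tcp [-64.1  38.2 146.6] F [0.2 0.6 0.5] F.ax 0.3 slide est 60.7
37 [238 286  35  13 364] [254.6 292.1] [59.1  0.9]
t 31.03 tcp_f(mm) [-64.1  38.2 146.6] toolang_f -5.27 | shift now-tool axes mm [-0.1 -1.3 -0.4] spin -33.3 | F [0.2 0.6 0.5] w 59.9 q6 0.89
```

View pics/w37z.png

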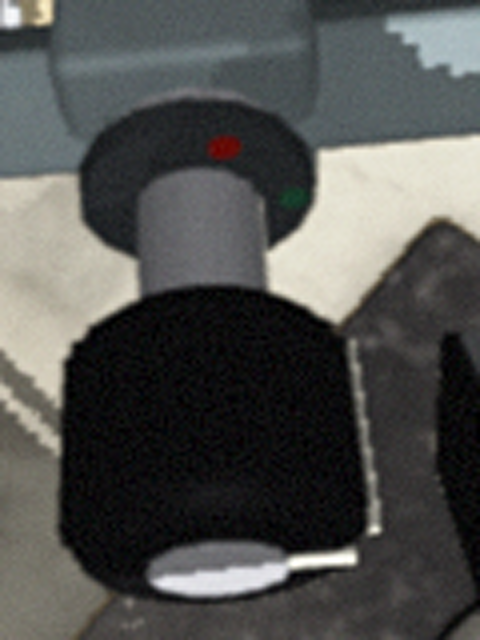

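Call:
move_arm(
  deltas=[
    {"gripper":60,"linear":[0,0,-20],"spin":0},
    {"gripper":60,"linear":[0,0,-35],"spin":0},
    {"gripper":60,"linear":[0,0,-35],"spin":0},
    {"gripper":60,"linear":[-20,15,0],"spin":-2},
    {"gripper":60,"linear":[-20,20,0],"spin":-3},
  ],
)

```text
t: 31.45
tcp_pos: [0.5371, 0.0521, 0.2387]
tcp_rot: [-0.0, 0.998, -0.068, 0.001]
contact_force: [-1.0, -0.2, 0.7]
gripper_width: 0.0605
```

Call:
move_arm(
  deltas=[
    {"gripper":60,"linear":[-14,20,0],"spin":0},
    {"gripper":60,"linear":[0,0,0],"spin":0},
  ],
)

```text
t: 31.62
tcp_pos: [0.5181, 0.0316, 0.2384]
tcp_rot: [-0.0, 0.998, -0.069, 0.001]
contact_force: [1.0, 0.8, -0.1]
gripper_width: 0.0598
```

```bash
python3 go.py -118 -16.8 233.7 -0.6; python3 look.py 38 58.8
python3 - <<'E'
from pl import *
def slide(s,u,v):
    o,d=ray(s,u,v); o=w2f(o);d=RF.T@d; d/=np.linalg.norm(d)
    k=np.linalg.lstsq(np.c_[AX,-d],o-G,rcond=None)[0]; return 10.8-(k[0]*1e3-15), np.linalg.norm(G+k[0]*AX-o-k[1]*d)*1e3
def disc(s,c0,R=14,thr=85):
    k=6;x,y=int(c0[0]-R),int(c0[1]-R)
    g=cv2.resize(s["img"][y:y+2*R,x:x+2*R].max(2),None,fx=k,fy=k,interpolation=cv2.INTER_CUBIC)
    m=(g>thr).astype(np.uint8); m=cv2.morphologyEx(m,cv2.MORPH_OPEN,cv2.getStructuringElement(2,(45,45)))
    n,l,st,c=cv2.connectedComponentsWithStats(m); i=1+np.argmin([np.hypot(*(c[j]/k-R)) for j in range(1,n)])
    return (c[i]+.5)/k-.5+[x,y],st[i,2:4]/k
s=load("pics/wrist38.npz"); c=proj(s,rim(0,.015,0,.0585)); p,w=disc(s,c); print(c,p,w,slide(s,*p))
s25=load("pics/wrist25.npz"); p,w=disc(s25,proj(s25,rim(0,.015,0,.0565))); print(p,w,slide(s25,*p))
cv2.imwrite("pics/w38z.png",cv2.resize(s["img"][40:190,110:290],None,fx=4,fy=4,interpolation=cv2.INTER_CUBIC))
E
```

```text
t 31.62 tcp_f(mm) [-122.4  -14.5  238.4] toolang_f -1.25 | shift now-tool axes mm [4.5 2.2 4.7] spin -0.6 | F [ 0.9  0.9 -0.1] w 59.8 q6 0.98
[176.81036577 144.46107364] [177.27618016 141.77020502] [23.83333333 17.83333333] (np.float64(61.30500386621263), np.float64(0.08757706304603984))
[172.74020517 150.07365093] [24.16666667 17.66666667] (np.float64(59.15891936884327), np.float64(0.09397868647779092))
```

View pics/w38z.png

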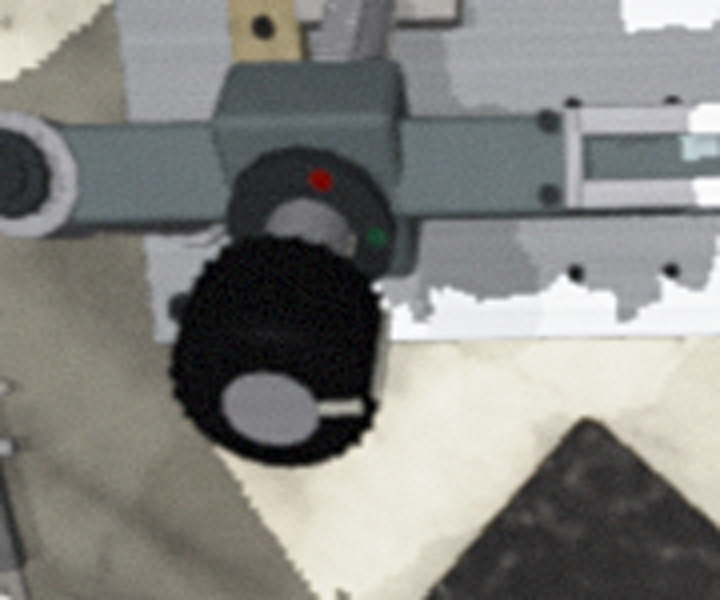

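Run:
```python
from pl import *
for n,x,y,W,H in((6,155,180,65,40),(25,150,130,65,45),(38,150,115,65,45)):
    s=load(f"pics/wrist{n}.npz"); cv2.imwrite(f"pics/e{n}.png",cv2.resize(s["img"][y:y+H,x:x+W],None,fx=10,fy=10,interpolation=cv2.INTER_CUBIC))
    # white line on face: brighter than disc grey & yellowish
    im=s["img"][y:y+H,x:x+W].astype(int); m=(im.min(2)>105)&(im[...,2]-im[...,0]>3)
    n_,l,st,c=cv2.connectedComponentsWithStats(m.astype(np.uint8))
    print(n,[(st[i].tolist(),(c[i]+[x,y]).round(1).tolist()) for i in range(1,n_) if st[i,4]>8])
```

```text
6 [([50, 0, 15, 23, 240], [211.5, 188.9]), ([33, 16, 14, 3, 35], [195.1, 197.2]), ([45, 23, 5, 6, 19], [202.1, 205.3]), ([0, 26, 11, 14, 99], [158.6, 212.4]), ([20, 29, 22, 11, 61], [185.2, 214.8]), ([10, 32, 9, 8, 29], [168.9, 216.1])]
25 [([0, 0, 65, 45, 1236], [192.7, 159.4]), ([35, 19, 11, 3, 32], [190.2, 150.0])]
38 [([0, 5, 65, 40, 793], [189.9, 147.9]), ([39, 25, 11, 4, 30], [194.1, 141.6])]
```

View pics/e6.png

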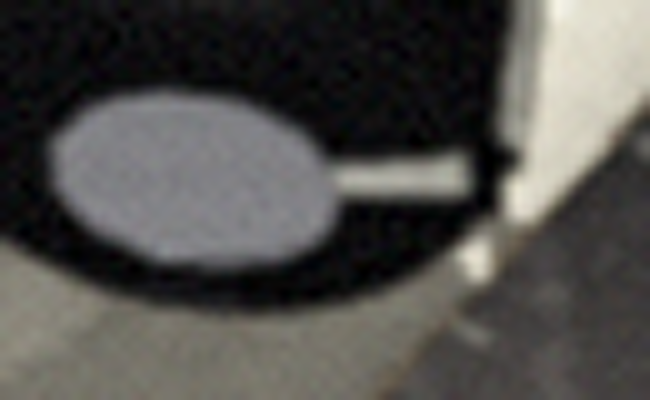

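View pics/e25.png

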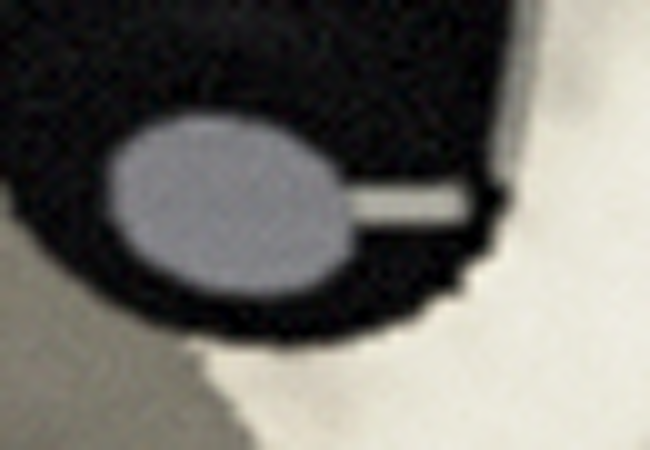

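View pics/e38.png

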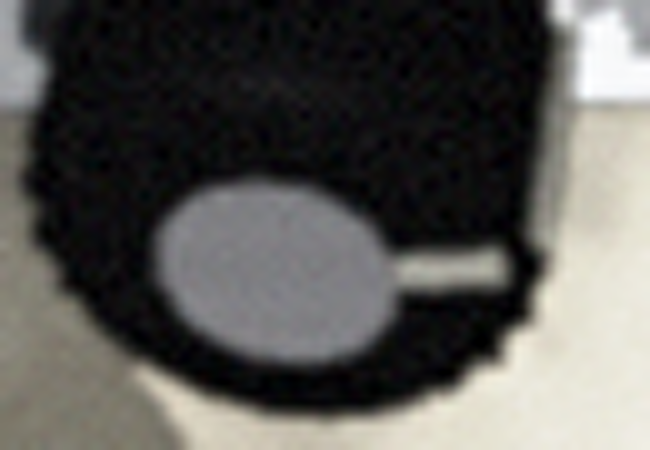

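Run:
```python
from pl import *
# (image, crop origin, line inner, line outer, disc centre) in 10x crop px
for n,x,y,a,b,c,sl in((6,155,180,(345,181),(470,174),(196,178),.0131),(25,150,130,(360,206),(468,203),(232,205),.0592),(38,150,115,(400,270),(508,266),(277,271),.0613)):
    s=load(f"pics/wrist{n}.npz"); q=lambda p:(x+(p[0]+.5)/10-.5,y+(p[1]+.5)/10-.5)
    print(n,"in-out",round(ang(s,q(a),q(b),sl)[2],1),"centre-out",round(ang(s,q(c),q(b),sl)[2],1))
```

```text
6 in-out 5.6 centre-out 1.7
25 in-out 1.3 centre-out -0.2
38 in-out 1.1 centre-out -0.0
```

Call:
move_arm(
  deltas=[
    {"gripper":60,"linear":[-14,-38,-5],"spin":0},
    {"gripper":60,"linear":[-14,-38,0],"spin":0},
    {"gripper":60,"linear":[-14,-38,0],"spin":0},
    {"gripper":60,"linear":[-14,-38,0],"spin":0},
    {"gripper":60,"linear":[-14,-38,0],"spin":0},
  ],
)

```text
t: 32.08
tcp_pos: [0.4755, 0.2334, 0.2418]
tcp_rot: [0.0, 0.998, -0.069, -0.0]
contact_force: [1.5, -1.1, 0.7]
gripper_width: 0.0603
```

Call:
move_arm(
  deltas=[
    {"gripper":60,"linear":[-14,-38,0],"spin":0},
    {"gripper":60,"linear":[-30,0,0],"spin":0},
    {"gripper":60,"linear":[0,0,0],"spin":0},
  ],
)

```text
t: 32.33
tcp_pos: [0.4348, 0.2777, 0.2399]
tcp_rot: [0.002, 0.998, -0.066, -0.002]
contact_force: [1.2, -0.4, 0.6]
gripper_width: 0.0603
```

```bash
python3 go.py -118 -16.8 233.7 -0.6
python3 - <<'E'
from pl import *
from station import snapshot
for n in ("top","side","wrist"):
    s=snapshot(n); np.savez(f"pics/{n}39.npz",**s); cv2.imwrite(f"pics/{n}39.png",s["img"])
def disc(s,c0,R):
    im=s["img"]; k=8; x,y=int(c0[0]-R),int(c0[1]-R)
    g=cv2.resize(im[y:y+2*R,x:x+2*R].max(2),None,fx=k,fy=k,interpolation=cv2.INTER_CUBIC)
    m=(g>135).astype(np.uint8); m=cv2.morphologyEx(m,cv2.MORPH_OPEN,cv2.getStructuringElement(2,(33,33)))
    n,l,st,c=cv2.connectedComponentsWithStats(m)
    out=[]
    for i in range(1,n):
        p=(c[i]+.5)/k-.5+[x,y]
        if st[i,0]>0 and st[i,1]>0 and st[i,0]+st[i,2]<2*R*k and st[i,1]+st[i,3]<2*R*k: out.append((p.round(2),st[i,4]/k/k,(st[i,2]/k,st[i,3]/k)))
    return out
L={n:load(f"pics/{n}.npz") for n in("top0","side0","top24","side24","top39","side39")}
def sl(s,u,v):
    o,d=ray(s,u,v); o=w2f(o);d=RF.T@d; d/=np.linalg.norm(d)
    k=np.linalg.lstsq(np.c_[AX,-d],o-G,rcond=None)[0]; return 10.8-(k[0]*1e3-15)
for n,S in(("top0",.0108),("top24",.0568),("top39",.0585),("side0",.0108),("side24",.0568),("side39",.0585)):
    s=L[n]; c=proj(s,rim(0,.015,0,S)); r=disc(s,c,9 if n[0]=="t" else 8)
    print(n,c.round(1),r,[round(sl(s,*q[0]),1) for q in r])
for n,x,y,w,h in (("top",225,140,130,80),("side",230,140,80,80)):
    s=L[n+"39"];cv2.imwrite(f"pics/{n}39z.png",cv2.resize(s["img"][y:y+h,x:x+w],None,fx=6 if n=="top" else 7,fy=6 if n=="top" else 7,interpolation=cv2.INTER_CUBIC))
E
```

```text
t 32.33 tcp_f(mm) [-233.8  220.2  239.9] toolang_f -0.92 | shift now-tool axes mm [119.6 235.1   6.7] spin -0.3 | F [ 1.3 -0.3  0.6] w 60.3 q6 0.48
top0 [262.8 218.5] [(array([262.67, 218.19]), np.float64(58.6875), (np.float64(9.625), np.float64(8.0)))] [np.float64(11.7)]
top24 [264.6 203.6] [(array([264.33, 203.5 ]), np.float64(56.203125), (np.float64(9.25), np.float64(7.75)))] [np.float64(57.0)]
top39 [264.6 203.1] [(array([264.45, 202.87]), np.float64(56.53125), (np.float64(9.125), np.float64(7.875)))] [np.float64(59.1)]
side0 [283.8 174. ] [(array([284.22, 174.22]), np.float64(45.171875), (np.float64(7.75), np.float64(7.875)))] [np.float64(10.4)]
side24 [270.2 185.5] [(array([270.74, 185.52]), np.float64(48.4375), (np.float64(7.75), np.float64(8.0)))] [np.float64(55.6)]
side39 [269.7 185.9] [(array([270.15, 185.93]), np.float64(47.328125), (np.float64(7.875), np.float64(8.0)))] [np.float64(57.6)]
```

View pics/top39z.png

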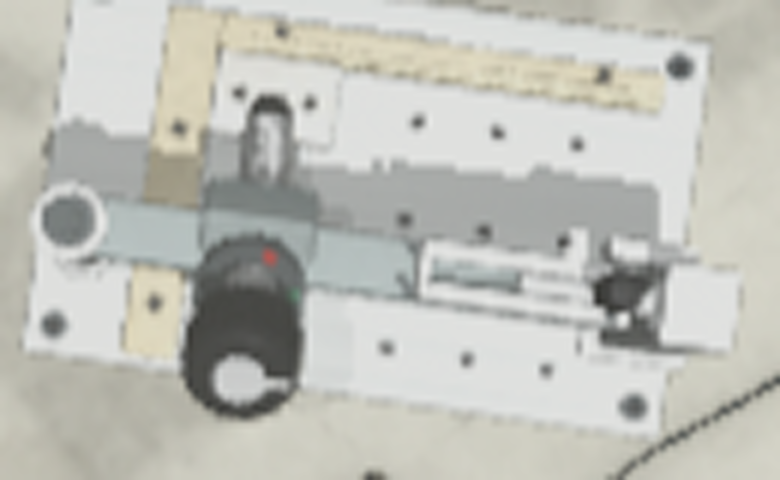

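View pics/wrist39.png

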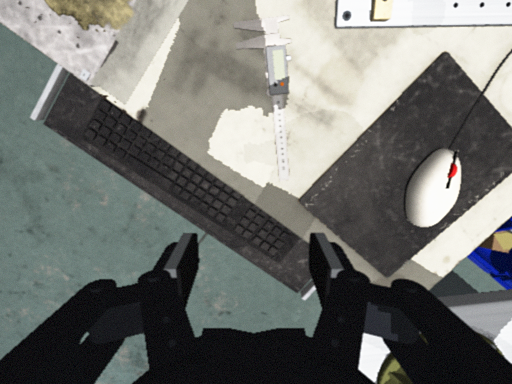

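Run:
```python
from h import *
a=load("pics/top0.npz")["img"];b=load("pics/top39.npz")["img"]
for im in(a,b):
    g=cv2.resize(255-cv2.cvtColor(im,cv2.COLOR_BGR2GRAY)[146:166,258:286],None,fx=8,fy=8,interpolation=cv2.INTER_CUBIC)
    m=(g>110).astype(np.uint8);n,l,st,c=cv2.connectedComponentsWithStats(m)
    print([(c[i]/8+[258,146]).round(2).tolist()+[int(st[i,4])] for i in range(1,n) if st[i,4]>30])
from station import sense,job_done
print(sense()["contact_force"]); print(job_done())
```

```text
[[261.44, 148.47, 38], [264.84, 155.27, 182], [276.57, 156.85, 173], [259.04, 163.73, 505], [262.42, 162.65, 56], [269.08, 163.7, 361], [268.92, 165.46, 235]]
[[264.82, 155.48, 147], [269.34, 160.68, 2883], [276.6, 157.24, 136], [259.23, 163.35, 159]]
[-0.16963584  0.24168598 -0.46092964]
the job is handed in; nothing more can be done
None
```

The job is handed in, with no verdict reported. My last checks suggest every condition is met, but I never measured the foot's press-in directly.

**What I did:** I pushed the bolt home by its handle until about 16 N of resistance stopped it. I twisted the grip free with repeated vertical-tool strokes, because the moves could not tilt the tool to take it end-on. I then slid the hold-down onto the block, twisted it back and let go.

My first lock left the hold-down too high: its slide read about 56 mm, which is between locking steps. I released it, pushed it about 5 mm further and locked it again.

**Last checks:**
- **Bolt:** it stopped against something solid, and the handle moved 25–27 mm by camera and tool. It seems to have started a few millimetres out, so I take it as fully home, but only by inference.
- **Gate:** I saw no movement in the pictures and did not measure its angle.
- **Grip:** the white line is within about 4° of its starting locked angle.
- **Slide:** I read 47.2 mm of travel from the side camera, 47.4 mm from the top and 48.2 mm from the wrist. The 12-step lock at 58.8 mm needs 48.0 mm of travel.
- **Foot:** from those readings it should be pressed in about 4–5 mm, and perhaps as little as 3.5 mm going by the push force. The limit is 3 to 8.5 mm.
- **Block:** it moved less than 1 mm in the top view.
- **Robot:** it stands clear, with no contact force.

**What disagreed:** the two locked positions I measured were about 2 mm apart in all three cameras, although the locking steps are 4 mm. The first one was therefore probably not fully seated in its step.

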